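Pack the rest pad and hold the spring pusher open for a bumper block

ROBOT

A 6-joint arm with a two-finger parallel gripper is mounted at the origin on the work surface. World frame = base frame: x ahead of the robot, y to its left, z up, the work surface at z = 0. Lengths are in m, angles in rad, forces in N, time in s.
With the tool pointing down it reaches from about 0.35 to 1 m from the base axis. Payload 7.1 kg.
Tool frame: the origin (TCP) lies between the finger pads; the fingertips stand 19 mm ahead of it and the grasp point (between the pads) is the TCP (ctrl.tips_ahead is the z of the fingertips in the tool frame, in m); z points along the fingers, y is the direction in which the jaws open and shut (so a half turn about z gives the same grasp; the last joint's range is limited). The gripper opens to 85 mm and grips with 20 to 120 N. Pads are 22 mm wide; open, the fingers measure 114 mm over their backs; the gripper's body (76 mm by 85 mm) begins 54 mm behind the grasp point. The pads swing forward as they close: fully open they stand 13 mm farther back than shut.
Start: joints at [-1.134, 0.423, 1.63, -0, 1.089, -0.019], TCP at [0.275, -0.561, 0.222] pointing down, gripper open.
Joint ranges: [-3, 3], [-0.9, 2.11], [0.09, 2.58], [-1.31, 4.45], [0.11, 2.69], [-2.54, 2.54]. Speed limits (rad/s): [2.39, 2.39, 3.01, 3.14, 3.14, 3.14].

INTERFACE

Orientations are given as a unit quaternion [w, x, y, z].
In Python, from plant import telemetry, snapshot, ticket, ctrl gives the robot as it stands.
- The arm moves only by the tool move_arm, never from a script. Its argument "rows" is a list of rows, each a list of 3 entries, a list of its own where there are three numbers: the shift along the tool's x, y, z in mm, then the turn, a rotation vector about the tool's x, y, z in degrees, then the finger opening in mm, from 0 to 85.4. A call has 1 to 5 rows; each row is the pose to reach, as a shift and turn from the pose commanded when the call began, along the tool's axes at that moment; what a row does not reach only later rows make up. A row lasts 1/12 s, in which the tool goes at most 41.7 mm and 7.16 degrees, less where a joint would pass 70% of its speed; a pose out of reach is approached as far as the arm can. A call with a gripper value outside its range is refused whole. The fingers move at their own pace and stop on an object; "squeeze" is the grip in N (left out, the last holds). Time passes only in rows, so rows that repeat a pose let the fingers close. It gives the time, the measured TCP pose, the force and the opening at its end, in the units of the state.
- telemetry.sense(): the state, without advancing time (a new reading comes with each control period).
- snapshot(name): name is "scene" or "top"; returns a dict with "img" (400x640x3 uint8, blue, green, red), "vfov" (degrees; the focal length in pixels is half the picture's height over the tangent of half this angle, whatever the lens; pixels are square), "cx", "cy" (the principal point, pixels), "rvec" (rotation vector, rad) and "tvec" (3), from world to camera coordinates, as OpenCV has them. Camera axes: x right, y down, z forward; pixel columns grow to the right and rows downward; lengths in m; the calibration is good to about 2 mm. A picture is of the moment at which its call begins. There is no depth.
- ticket.hand_in(): hands the job in, once; it reports no verdict.
The state is a dict: "clock": time; "qpos": joint angles; "qvel": joint speeds; "tau": joint torques, N m; "tool_pos": TCP position; "orientation": TCP orientation; "wrist_force": force on the tool from outside, world axes, zero at the start; "ft_torque": the same for the moment, N m; "grip_width": finger opening in m.
Only numpy, scipy, OpenCV 4.12 (cv2) and the standard library are available. Lean on these libraries where they do the work, as an engineer would, in place of code of your own. Each camera call takes 0.05 s, during which the arm holds its last target.

TASK

Stack the two loose flat steel packers squarely on the cam lock fixture's rest pad, one on the other, with their edges flush with the pad's, and let go of them. Then take the spring-return pusher slide by its bow handle, draw it back until its scribed line stands at the setting pointer, and finish while still holding it there, so that I can lay the bumper block in. Leave the pointer at its setting and do not disturb the other things on the cart.

Things in the scene. Friction and masses are not known exactly. Their poses are not given: they have to be found in the camera images.
- fixture: cam lock fixture, bolted to the cart: grey steel base plate 130 x 370 x 12 mm. Origin on the cart surface; x across the plate, y along it, z up; the plate spans x -65..65, y -180..190 mm. The rest pad lies on its centre line, the claw finger and cam are at +y, the spring pusher slide at -y; the slide is drawn towards -y, away from the finger.
- pad_top (a point): centre of the top of the rest pad, a fixed steel block 40 (x) by 60 (y) by 8 mm, 20 mm above the cart; axes as the fixture. 12 mm of space remain beyond each end of the pad (y +-30): then the finger's face at +y (dowels from 32) and, with the slide home, the pusher face plate (50 wide, up to 66 mm above the cart) at -y. Both long sides are open.
- claw_finger (a point): top edge of the titanium claw finger's inner face, 66 mm above the cart, axes as the fixture; the finger runs along x and at its -x end (x -60 to -102) hooks back to y -40. Before it stand two 10 mm dowels (x +-34, 52 mm high), behind it the eccentric cam (66 mm high) and its lever, out to x 118, at most 87 mm high. Locked; leave alone.
- packer_a: loose flat blackened-steel packer 60 x 40 x 10 mm, about 0.19 kg, lying flat on the cart. Origin at the centre of its underside; x along the 60 mm side, y along the 40 mm side, z up. On the pad its 60 mm side runs along the fixture's y. Either way round, either packer first.
- packer_b: the second packer, just like packer_a.
- slide_travel (a joint): travel of the spring-return pusher slide in m: 0 home, growing as it is drawn towards the fixture's -y, hard stop at 0.075. Its spring pulls back with about 6 N at home and 120 N/m more (13 N at 0.06): it goes home if let go.
- slide: the pusher slide, an aluminium carriage 70 x 70 mm (top 44 mm above the cart) on a rail; axes as the fixture, origin under the carriage's centre, 18 mm above the cart. On it stands a bow handle, an inverted U of 14 mm round steel bar: legs at x +-30, y -15 mm, level bar along x with its axis 66 mm above this origin (84 mm above the cart).
- handle_grip (a point): middle of the handle's level bar, on the bar's axis, 84 mm above the cart; axes as the fixture; moves with the slide. Between the legs 46 mm of bar are clear; 33 mm free below the bar, 43 mm free on the +y side before the lower pusher face plate (66 mm), open on the -y side.
- slide_line (a point): the scribed line, 2 mm wide and dark, on the small index tab at the slide's +x side, 40 mm above the cart; axes as the fixture; moves with the slide.
- pointer_setting (a joint): setting of the small pointer block clamped with a thumb screw on the scale at the fixture's +x side, in m: the slide travel at which the slide's line stands at the pointer (0.035 to 0.060). It is to stay as it is.
- pointer_tip (a point): tip of that setting pointer, 40 mm above the cart; same axes as the fixture. The slide is at the mark when slide_line and pointer_tip have the same y in the fixture's axes.
- bumper: yellow polyurethane bumper block 110 x 45 x 35 mm, loose on the cart, origin at the centre of its underside; leave alone.
- hex_case: closed chrome hex key case 130 x 52 x 22 mm, loose on the cart, origin at the centre of its underside; leave alone.
- bushing: bronze pivot bushing, ring 42 mm outside, 27 mm bore, 34 mm high, standing loose on the cart, origin at the centre of its underside; leave alone.
Mind the look-alikes: they are no part of the job. Leave any white look-alike of the packer_a alone. What is shaped like the packer_b but orange is not meant.

How it is judged:
By the outcome, as a careful person would: the job done as asked, in the order asked, and still so for the second after the job is handed in, while the arm keeps its last pose, push and grip.
It also fails if it takes over 70 s, if anything falls off the work surface, if the arm or the gripper's body presses on something with over 40 N, if the wrist force passes 120 N, or if a joint passes its speed limit or range.

## Working session

There is one attempt and no reset: what is moved stays moved. The work goes in short steps, Python scripts to look and compute and a tool call to move; the robot and the scene stay as the last step left them, time stands still between calls to the robot, and variables do not carry over. Pictures are saved under pics/ and viewed, and the job is handed in when it is done.

Besides the shell and the picture viewer there is one more tool, called after "Request:" as a command line: name --argument value ..., lists and objects as JSON in quotes. move_arm: Moves the arm, as the interface text tells. Its arguments: {"type":"object","properties":{"rows":{"type":"array","items":{"type":"array"}},"squeeze":{"type":"number"}},"required":["rows"]}

```bash
ls; mkdir -p pics
python3 - <<'E'
from plant import telemetry, snapshot, ticket, ctrl
import cv2
print(telemetry.sense(), ctrl.tips_ahead)
for n in("scene","top"):
    s=snapshot(n); cv2.imwrite(f"pics/{n}0.png",s["img"]); print({k:v for k,v in s.items() if k!="img"})
E
```

```text
pics
{'clock': 0.0, 'qpos': array([-1.13400004e+00,  4.23832287e-01,  1.63071403e+00, -1.88914218e-05,
        1.08860921e+00, -1.89765527e-02]), 'qvel': array([-0.00024171, -0.00071387, -0.00027285,  0.00066722,  0.00026711,
       -0.00098047]), 'tau': array([-1.68953160e-03, -5.57394862e+01, -2.81741184e+01, -1.30625494e-04,
        7.33687455e-03, -2.31200693e-05]), 'tool_pos': array([ 0.274885  , -0.56066188,  0.22114161]), 'orientation': array([-7.62711046e-04,  9.74144780e-01,  2.25923299e-01, -1.70248307e-04]), 'wrist_force': array([ 0.5789972 , -0.0308003 , -0.03750201]), 'ft_torque': array([ 0.01078724, -0.03195896,  0.01677866]), 'grip_width': 0.08556494270158743} 0.019
{'vfov': 49.04500373166727, 'cx': 317.2440276872137, 'cy': 200.46376180359056, 'rvec': array([ 1.58389005,  1.77215726, -0.90239287]), 'tvec': array([ 0.13026736, -0.27191536,  1.66606711])}
{'vfov': 55.20713298252352, 'cx': 314.0278630370524, 'cy': 196.94399933347157, 'rvec': array([ 2.18801446, -2.15904731,  0.14594213]), 'tvec': array([-0.09749151,  0.54815869,  0.99911101])}
```

View pics/scene0.png

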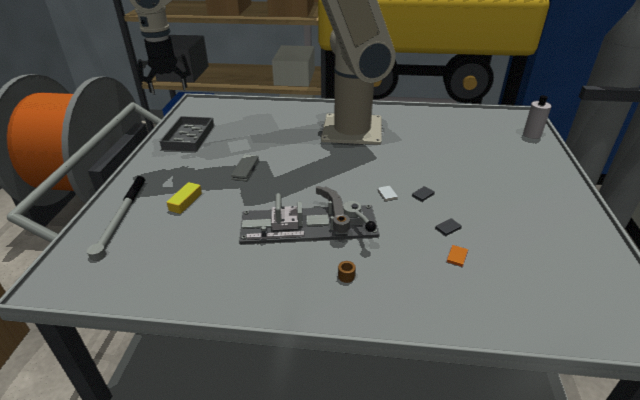

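View pics/top0.png

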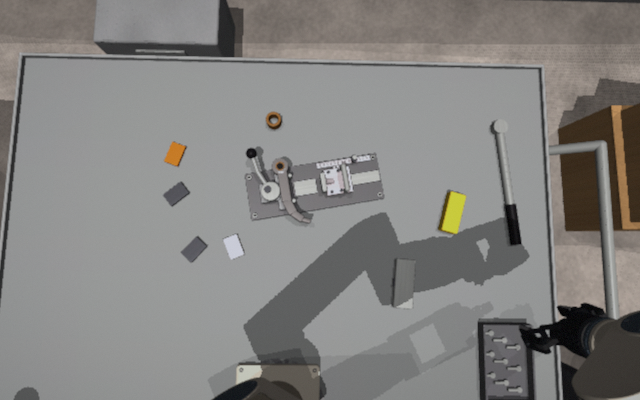

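Top picture: candidates are dark packers at (177,194) and (194,249), a white look-alike at (233,246), and an orange one at (176,154). The two dark ones fit "blackened steel". I'll confirm this in enlarged crops.

```bash
cat > h.py <<'E'
import numpy as np, cv2
from scipy.spatial.transform import Rotation as R
from plant import telemetry, snapshot, ticket, ctrl
class Cam:
    def __init__(s,d):
        s.img=d["img"]; f=s.img.shape[0]/2/np.tan(np.radians(d["vfov"])/2)
        s.K=np.array([[f,0,d["cx"]],[0,f,d["cy"]],[0,0,1.]]); s.rv=np.array(d["rvec"]);s.tv=np.array(d["tvec"])
        s.Rm=cv2.Rodrigues(s.rv)[0]; s.P=s.K@np.c_[s.Rm,s.tv]; s.c=-s.Rm.T@s.tv
    def proj(s,X): return cv2.projectPoints(np.float64(X).reshape(-1,1,3),s.rv,s.tv,s.K,None)[0].reshape(-1,2)
    def plane(s,uv,z):
        uv=np.atleast_2d(np.float64(uv)); d=np.c_[uv,np.ones(len(uv))]@np.linalg.inv(s.K).T@s.Rm
        return s.c+d*((z-s.c[2])/d[:,2])[:,None]
def tri(c1,c2,u1,u2):
    X=cv2.triangulatePoints(c1.P,c2.P,np.float64(np.atleast_2d(u1)).T,np.float64(np.atleast_2d(u2)).T); return (X[:3]/X[3]).T
def load(n): return Cam(snapshot(n))
def crop(img,x0,y0,x1,y1,k,fn): cv2.imwrite(fn,cv2.resize(img[y0:y1,x0:x1],None,fx=k,fy=k,interpolation=cv2.INTER_CUBIC))
E
python3 - <<'E'
import cv2,pickle
from h import *
t=cv2.imread("pics/top0.png");s=cv2.imread("pics/scene0.png")
crop(t,150,130,260,270,4,"pics/c1.png");crop(t,235,140,395,230,5,"pics/c2.png")
crop(s,370,170,490,275,5,"pics/c3.png");crop(s,230,175,390,250,5,"pics/c4.png")
E
```

```text
(no output)
```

View pics/c1.png

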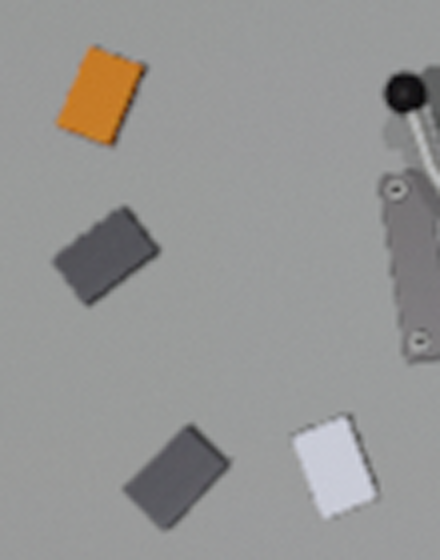

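View pics/c2.png

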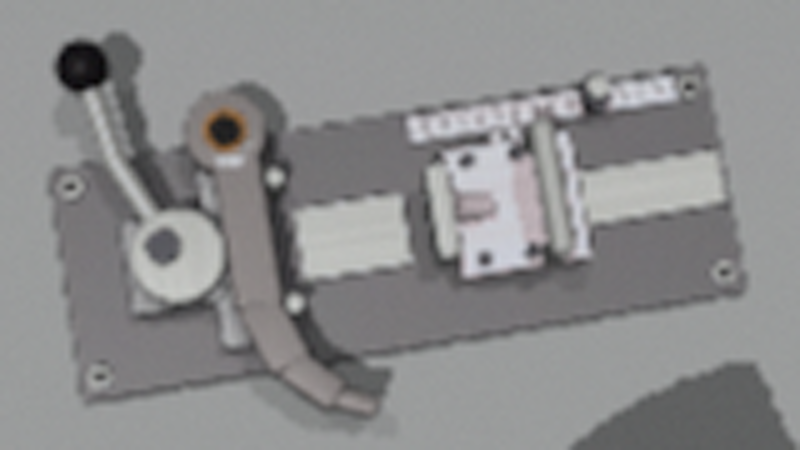

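View pics/c3.png

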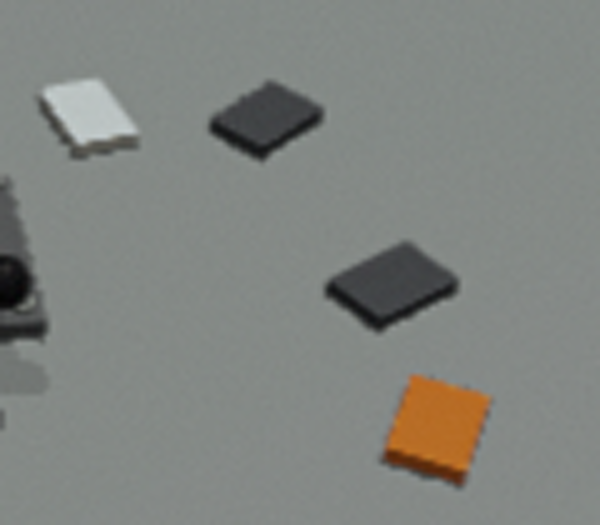

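View pics/c4.png

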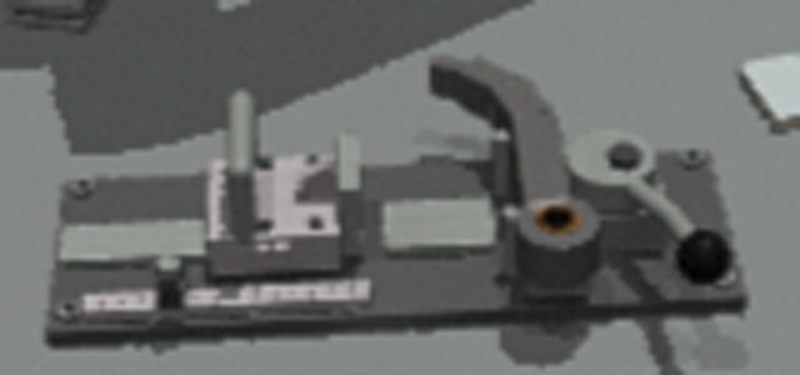

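Crops confirm it: the dark grey pair, c1 at (105,255) and (177,477), are the packers. The white and orange pieces are look-alikes. Next I'll fit poses at sub-pixel level in both views.

```bash
cat >> h.py <<'E'
from scipy.optimize import least_squares
def box(x,y,yaw,z0,z1,lx,ly):
    c,s=np.cos(yaw),np.sin(yaw); o=[]
    for z in(z0,z1):
        for a,b in((-1,-1),(1,-1),(1,1),(-1,1)):
            X,Y=a*lx/2,b*ly/2; o.append([x+c*X-s*Y,y+s*X+c*Y,z])
    return np.array(o)
def soft(cam,P,roi,k=8):
    x0,y0,x1,y1=roi; uv=(cam.proj(P)-[x0,y0]+.5)*k-.5
    h=cv2.convexHull(np.float32(uv)); m=np.zeros(((y1-y0)*k,(x1-x0)*k),np.float32)
    cv2.fillPoly(m,[np.int32(np.round(h*16))],1.,shift=4)
    return cv2.resize(m,(x1-x0,y1-y0),interpolation=cv2.INTER_AREA)
def mask(cam,roi,bg,fg):
    x0,y0,x1,y1=roi; g=cv2.cvtColor(cam.img[y0:y1,x0:x1],cv2.COLOR_BGR2GRAY).astype(float)
    return np.clip((bg-g)/(bg-fg),0,1)
def fit(items,mk,p0,step):
    """items: (cam,roi,mask); mk(p)->points"""
    b=lambda a:cv2.GaussianBlur(np.float32(a),(0,0),.7)
    st=np.array(step)
    f=lambda q:np.concatenate([(b(soft(c,mk(q*st),r))-b(m)).ravel() for c,r,m in items])
    s=least_squares(f,np.array(p0)/st,diff_step=None,method='lm',epsfcn=None) if 0 else least_squares(f,np.array(p0)/st,diff_step=.3,x_scale=1.) if 0 else None
    q=np.array(p0)/st
    for it in range(40):   # Gauss-Newton with wide central steps (rasterised residual)
        r=f(q); J=np.stack([(f(q+.5*e)-f(q-.5*e)) for e in np.eye(len(q))],1)
        d=np.linalg.lstsq(J,-r,rcond=None)[0]; d=np.clip(d,-5,5); q=q+d
        if np.abs(d).max()<.02: break
    return q*st,np.sqrt(np.mean(f(q)**2))
E
sed -i '/s=least_squares/d' h.py
python3 - <<'E'
from h import *
s=load("scene");t=load("top")
cv2.imwrite("pics/s1.png",s.img)
np.set_printoptions(precision=4,suppress=True)
print("clock",telemetry.sense()["clock"])
for n,ut,us in(("A",(177,194),(448,227)),("B",(194,249),(423,194))):
    print(n,"tri",tri(t,s,ut,us)); g=[(cv2.cvtColor(c.img,cv2.COLOR_BGR2GRAY)[u[1]-1:u[1]+2,u[0]-1:u[0]+2].mean()) for c,u in((t,ut),(s,us))]; 
    it=[]
    for c,u,fg in((t,ut,g[0]),(s,us,g[1])):
        roi=(u[0]-20,u[1]-20,u[0]+20,u[1]+20)
        gg=cv2.cvtColor(c.img,cv2.COLOR_BGR2GRAY)[roi[1]:roi[3],roi[0]:roi[2]]
        bg=np.median(np.r_[gg[0],gg[-1],gg[:,0]]); m=mask(c,roi,bg,fg)
        # keep the centre component only
        n_,l=cv2.connectedComponents(np.uint8(m>.15)); m=m*(l==l[20,20]); it.append((c,roi,m))
    X=t.plane(ut,.01)[0]
    best=None
    for yaw in np.radians([0,30,60,90,120,150]):
        for sel in([0],[1],[0,1]):
            if sel!=[0,1]:continue
            p,e=fit([it[i] for i in sel],lambda p:box(p[0],p[1],p[2],0,.010,.06,.04),[X[0],X[1],yaw],[.001,.001,.02])
            if best is None or e<best[1]: best=(p,e)
    print(n,best,np.degrees(best[0][2]))
    for i in(0,1): print("  single",i,fit([it[i]],lambda p:box(p[0],p[1],p[2],0,.010,.06,.04),best[0],[.001,.001,.02]))
    p,e=fit(it,lambda p:box(p[0],p[1],p[2],p[3],p[3]+.010,.06,.04),list(best[0])+[0],[.001,.001,.02,.001]); print("  with z",p,e)
E
```

```text
clock 0.2
A tri [[0.5554 0.2899 0.0028]]
A (array([0.5568, 0.2892, 2.266 ]), np.float32(0.05920837)) 129.83185195685172
  single 0 (array([0.5567, 0.2876, 2.2486]), np.float32(0.02895988))
  single 1 (array([0.5566, 0.2916, 2.2634]), np.float32(0.022033699))
  with z [ 0.5563  0.2895  2.2476 -0.0008] 0.060763463
B tri [[0.4059 0.2351 0.0027]]
B (array([0.4068, 0.233 , 2.3864]), np.float32(0.052820053)) 136.72845557449924
  single 0 (array([0.4067, 0.2319, 2.3919]), np.float32(0.034235053))
  single 1 (array([0.4068, 0.2355, 2.4085]), np.float32(0.017744701))
  with z [ 0.4065  0.2331  2.401  -0.0008] 0.050074574
```

```bash
cat > fx.py <<'E'
from h import *
np.set_printoptions(precision=4,suppress=True)
# fixture frame -> world
def fw(p,L):
    L=np.atleast_2d(np.float64(L)); c,s=np.cos(p[2]),np.sin(p[2]); return np.c_[p[0]+c*L[:,0]-s*L[:,1],p[1]+s*L[:,0]+c*L[:,1],L[:,2]]
def quad(x0,x1,y0,y1,z): return [(x0,y0,z),(x1,y0,z),(x1,y1,z),(x0,y1,z)]
E
python3 - <<'E'
from fx import *
s=load("scene");t=load("top")
# rough corners of plate top from crop c2 (x/5+235, y/5+140)
cr=np.array([(50,172),(704,66),(745,290),(88,402)])/5+[235,140]
X=t.plane(cr,.012); print(X)
# plate: -y end is at right in image(top)
d=(X[0]+X[3]-X[1]-X[2])[:2]; yaw=np.arctan2(d[1],d[0])-np.pi/2; print("yaw",np.degrees(yaw))
u=np.array([np.cos(yaw),np.sin(yaw)]);v=np.array([-u[1],u[0]])
c=X.mean(0)[:2]-v*.005; p=[c[0],c[1],yaw]; print(p)
np.save("fx0.npy",p)
for n,cam in(("t",t),("s",s)):
    im=cv2.resize(cam.img,None,fx=5,fy=5,interpolation=cv2.INTER_CUBIC)
    for q,col in((quad(-.065,.065,-.18,.19,.012),(0,255,255)),(quad(-.02,.02,-.03,.03,.02),(0,0,255))):
        uv=(cam.proj(fw(p,q))+.5)*5-.5
        cv2.polylines(im,[np.int32(uv*16)],True,col,1,cv2.LINE_AA,4)
    r=(235,140,395,230) if n=="t" else (230,175,390,250)
    cv2.imwrite(f"pics/f_{n}.png",im[r[1]*5:r[3]*5,r[0]*5:r[2]*5])
E
```

```text
[[ 0.6114  0.1004  0.012 ]
 [ 0.6772 -0.2617  0.012 ]
 [ 0.5515 -0.2837  0.012 ]
 [ 0.485   0.0757  0.012 ]]
yaw 10.390924732422768
[np.float64(0.5821895605572408), np.float64(-0.0972554733430445), np.float64(0.18135584890768808)]
```

View pics/f_t.png

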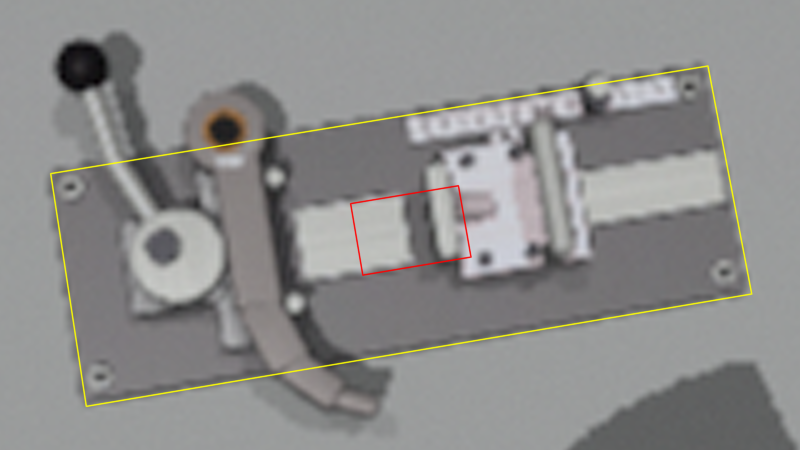

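View pics/f_s.png

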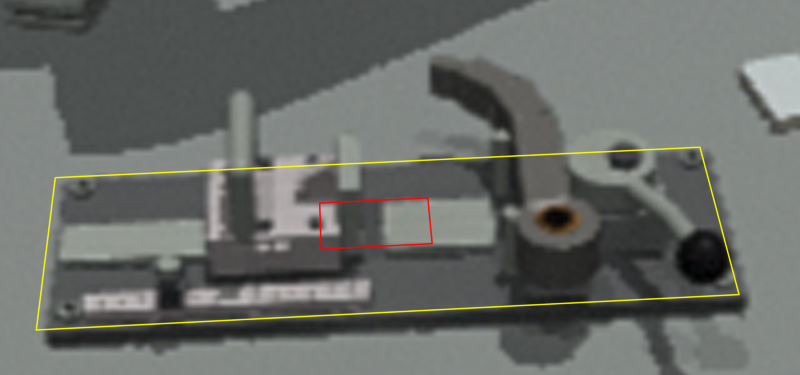

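```bash
cat >> fx.py <<'E'
def edgepts(cam,A,B,n=60,half=4.,lo=.05,hi=.95):
    """subpixel strongest-gradient points along projected world segment A-B; returns pts"""
    a,b=cam.proj([A,B]); d=(b-a)/np.linalg.norm(b-a); nn=np.array([-d[1],d[0]])
    g=cv2.GaussianBlur(cv2.cvtColor(cam.img,cv2.COLOR_BGR2GRAY).astype(np.float32),(0,0),.7)
    s=np.arange(-half,half+.01,.1); out=[]
    for f in np.linspace(lo,hi,n):
        q=a+(b-a)*f+s[:,None]*nn
        v=cv2.remap(g,np.float32(q[:,0])[None],np.float32(q[:,1])[None],cv2.INTER_CUBIC)[0]
        dv=np.abs(np.gradient(v)); i=dv.argmax()
        if 3<i<len(s)-4: out.append((q[i],dv[i]))
    return np.array([o[0] for o in out]),np.array([o[1] for o in out])
def line(pts):
    p=pts.copy()
    for _ in range(6):
        vx,vy,x,y=cv2.fitLine(np.float32(p),cv2.DIST_HUBER,0,.01,.01).ravel(); 
        r=np.abs((pts-[x,y])@[-vy,vx]); p=pts[r<max(.35,2.5*np.median(r))]
    return (x,y,vx,vy),len(p)
def isect(l1,l2):
    A=np.array([[l1[2],-l2[2]],[l1[3],-l2[3]]]); k=np.linalg.solve(A,[l2[0]-l1[0],l2[1]-l1[1]])[0]; return np.array([l1[0]+k*l1[2],l1[1]+k*l1[3]])
E
python3 - <<'E'
from fx import *
s=load("scene");t=load("top"); p=np.load("fx0.npy")
for n,cam in(("t",t),("s",s)):
    print(n,"cam c",cam.c)
    # pad quad
    for nm,off,(lx,ly),z in(("pad",.032,(.04,.06),.02),("plate",.005,(.13,.37),.012)):
        Q=fw(p,[(-lx/2,off-ly/2,z),(lx/2,off-ly/2,z),(lx/2,off+ly/2,z),(-lx/2,off+ly/2,z)])
        L=[]
        for i in range(4):
            pts,w=edgepts(cam,Q[i],Q[(i+1)%4],half=4 if nm=="plate" else 3.5,lo=.12,hi=.88); l,k=line(pts); L.append(l); 
            r=np.abs((pts-[l[0],l[1]])@[-l[3],l[2]]);print("  ",nm,i,len(pts),k,np.median(r).round(2),end="")
        C=np.array([isect(L[i-1],L[i]) for i in range(4)]); X=cam.plane(C,z)[:,:2]
        ex=((X[1]-X[0]),(X[2]-X[3]));ey=((X[3]-X[0]),(X[2]-X[1]))
        print("\n",nm,"centre",X.mean(0),"len",[np.linalg.norm(e).round(4) for e in ex+ey],"yaw",[np.degrees(np.arctan2(e[1],e[0])).round(2) for e in ex],[np.degrees(np.arctan2(e[1],e[0])-np.pi/2).round(2) for e in ey])
        print("  corners px",C.round(1).tolist())
E
```

```text
t cam c [ 0.4335 -0.0687  1.0562]
   pad 0 60 60 0.26   pad 1 60 59 0.21   pad 2 60 60 0.4   pad 3 60 58 0.21
 pad centre [ 0.5779 -0.065 ] len [np.float64(0.0392), np.float64(0.0388), np.float64(0.0624), np.float64(0.0584)] yaw [np.float64(11.79), np.float64(6.03)] [np.float64(9.37), np.float64(9.76)]
  corners px [[317.1000061035156, 192.3000030517578], [314.3999938964844, 178.3000030517578], [293.29998779296875, 181.60000610351562], [294.5, 195.60000610351562]]
   plate 0 60 42 0.32   plate 1 59 49 0.51   plate 2 60 59 0.29   plate 3 58 46 0.24
 plate centre [ 0.5808 -0.0906] len [np.float64(0.1253), np.float64(0.1365), np.float64(0.3713), np.float64(0.3711)] yaw [np.float64(10.27), np.float64(10.15)] [np.float64(10.27), np.float64(8.53)]
  corners px [[384.3999938964844, 198.6999969482422], [376.1000061035156, 154.6999969482422], [243.5, 172.10000610351562], [250.8000030517578, 221.0]]
s cam c [1.5041 0.0545 0.7756]
   pad 0 60 60 0.07   pad 1 60 60 0.08   pad 2 59 53 0.2   pad 3 60 49 0.16
 pad centre [ 0.5784 -0.0626] len [np.float64(0.0383), np.float64(0.0445), np.float64(0.06), np.float64(0.0636)] yaw [np.float64(7.97), np.float64(12.95)] [np.float64(12.78), np.float64(7.09)]
  corners px [[306.0, 215.1999969482422], [306.0, 224.10000610351562], [329.6000061035156, 223.8000030517578], [327.5, 213.60000610351562]]
   plate 0 58 43 0.26   plate 1 35 32 1.32   plate 2 60 49 0.37   plate 3 54 40 0.44
 plate centre [ 0.5821 -0.0883] len [np.float64(0.1046), np.float64(0.1525), np.float64(0.3717), np.float64(0.3681)] yaw [np.float64(10.49), np.float64(8.15)] [np.float64(11.06), np.float64(3.62)]
  corners px [[242.0, 210.89999389648438], [239.1999969482422, 235.1999969482422], [378.8999938964844, 239.10000610351562], [371.6000061035156, 203.89999389648438]]
```

```bash
cat >> fx.py <<'E'
def go(x,y,z,yaw_deg):
    """tool-frame shift (mm) and rotvec (deg) from measured pose to the target: tool straight down, tool y at yaw_deg"""
    st=telemetry.sense(); q=st["orientation"]; Rc=R.from_quat(q,scalar_first=True)
    a=np.radians(yaw_deg); ty=np.array([np.cos(a),np.sin(a),0]); tz=np.array([0,0,-1.]); tx=np.cross(ty,tz)
    Rt=R.from_matrix(np.stack([tx,ty,tz],1))
    d=Rc.inv().apply(np.array([x,y,z])-st["tool_pos"])*1000; rv=np.degrees((Rc.inv()*Rt).as_rotvec())
    print("shift",d.round(1),"turn",rv.round(1),"rows",(np.linalg.norm(d)/41.7).round(1),(np.linalg.norm(rv)/7.16).round(1))
def st():
    s=telemetry.sense(); m=R.from_quat(s["orientation"],scalar_first=True).as_matrix()
    print("t",round(s["clock"],2),"tcp",s["tool_pos"].round(4),"yaw",np.degrees(np.arctan2(m[1,1],m[0,1])).round(2),"z",m[:,2].round(3),"F",s["wrist_force"].round(1),"w",round(s["grip_width"]*1000,1))
E
python3 - <<'E'
from fx import *
s=load("scene");t=load("top")
for n,cam,bx in(("t",t,None),("s",s,None)):
    X=[.5779,-.065]; u=cam.proj([[*X,.02]])[0].round().astype(int); roi=(u[0]-19,u[1]-15,u[0]+19,u[1]+15)
    g=cv2.cvtColor(cam.img,cv2.COLOR_BGR2GRAY); fg=np.median(g[u[1]-3:u[1]+4,u[0]-6:u[0]+7]); print(n,u,fg)
    Qs=fw([*X,np.radians(10.3)],[(-.03,0,.012),(.03,0,.012)]); bg=np.median([g[int(v),int(w)] for w,v in cam.proj(Qs).round()]); print(bg)
    m=mask(cam,roi,bg,fg); k,l=cv2.connectedComponents(np.uint8(m>.4)); mm=cv2.dilate(np.uint8(l==l[15,19]),np.ones((3,3)))*m
    cv2.imwrite(f"pics/m_{n}.png",cv2.resize(np.uint8(mm*255),None,fx=8,fy=8,interpolation=0))
    print(fit([(cam,roi,mm)],lambda p:fw([p[0],p[1],p[2]],quad(-.02,.02,-.03,.03,.02)),[*X,.18],[.001,.001,.02]), fit([(cam,roi,mm)],lambda p:fw([p[0],p[1],.18],quad(-.02,.02,-.03,.03,.02)),[*X],[.001,.001]))
st();go(.48,-.15,.2,-10);go(.407,.233,.06,46.9)
E
```

```text
t [305 187] 189.0
117.5
(array([ 0.5781, -0.0656,  0.1729]), np.float32(0.062139556)) (array([ 0.5782, -0.0655]), np.float32(0.062063124))
s [316 219] 146.0
92.0
(array([ 0.5779, -0.0629,  0.1485]), np.float32(0.036740653)) (array([ 0.5781, -0.0628]), np.float32(0.041237567))
t 0.5 tcp [ 0.2751 -0.5611  0.2219] yaw -63.89 z [-0.  0. -1.] F [ 0.5  0.2 -0.4] w 85.5
shift [ 364.9 -279.    21.9] turn [ -0.   -0.  -53.9] rows 11.0 7.5
shift [ 468.  -655.   161.9] turn [  -0.    -0.  -110.8] rows 19.7 15.5
```

```bash
python3 -c "
import cv2,numpy as np
a=cv2.imread('pics/m_t.png');b=cv2.imread('pics/m_s.png');cv2.imwrite('pics/m.png',np.vstack([a,b]))"
```

```text
(no output)
```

View pics/m.png

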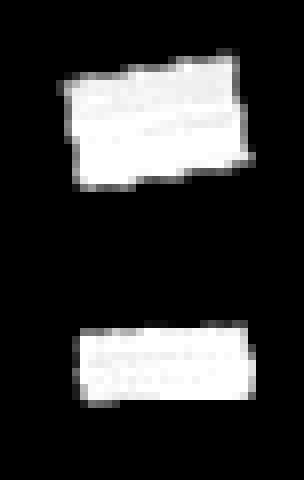

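The masks show the pad cleanly in both views, with its centre near (0.578,-0.064). Next I'll move to packer B.

Request:
move_arm --rows '[[[20, -15, 1], [0, 0, -4], 85], [[50, -38, 3], [0, 0, -11], 85], [[82, -63, 5], [0, 0, -18], 80], [[115, -88, 7], [0, 0, -25], 70], [[148, -113, 9], [0, 0, -32], 62]]'

```text
clock: 0.92
tool_pos: [0.3586, -0.3931, 0.2129]
orientation: [0.0, 0.873, 0.488, 0.0]
wrist_force: [1.2, -0.5, -0.2]
grip_width: 0.062
```

Request:
move_arm --rows '[[[33, -25, 2], [0, 0, -5], 62], [[66, -50, 4], [0, 0, -10], 62], [[99, -75, 6], [0, 0, -14], 62], [[132, -100, 8], [0, 0, -18], 62], [[165, -125, 10], [0, 0, -22], 62]]'

```text
clock: 1.33
tool_pos: [0.3388, -0.1867, 0.203]
orientation: [0.0, 0.764, 0.645, 0.0]
wrist_force: [1.2, -0.6, 0.3]
grip_width: 0.0621
```

Run:
```python
from fx import *
st();go(.407,.2335,.06,46.9);go(.407,.2335,.15,46.9)
```

```text
t 1.33 tcp [ 0.3388 -0.1867  0.203 ] yaw -9.72 z [ 0.001 -0.    -1.   ] F [ 1.2 -0.6  0.3] w 62.1
shift [425.7  -3.8 142.9] turn [  0.    0.  -56.6] rows 10.8 7.9
shift [425.7  -3.7  52.9] turn [  0.    0.  -56.6] rows 10.3 7.9
```

Request:
move_arm --rows '[[[40, 0, 5], [0, 0, -6], 62], [[80, 0, 10], [0, 0, -12], 62], [[120, -1, 15], [0, 0, -18], 62], [[160, -2, 20], [0, 0, -24], 62], [[200, -2, 25], [0, 0, -30], 62]]'

```text
clock: 1.75
tool_pos: [0.3716, 0.0108, 0.1781]
orientation: [0.001, 0.571, 0.821, 0.0]
wrist_force: [1.2, -1.3, -0.0]
grip_width: 0.0616
```

Run:
```python
from fx import *
st();go(.407,.2335,.10,46.9)
```

```text
t 1.75 tcp [0.3716 0.0108 0.1781] yaw 20.4 z [ 0.001 -0.    -1.   ] F [ 1.2 -1.3 -0. ] w 61.6
shift [196.4 110.7  78.2] turn [  0.1   0.  -26.5] rows 5.7 3.7
```

Request:
move_arm --rows '[[[33, 19, 10], [0, 0, -5], 62], [[66, 37, 20], [0, 0, -10], 62], [[99, 56, 35], [0, 0, -15], 62], [[132, 74, 50], [0, 0, -20], 62], [[164, 92, 60], [0, 0, -26], 62]]'

```text
clock: 2.17
tool_pos: [0.4012, 0.1966, 0.117]
orientation: [-0.0, 0.371, 0.928, -0.0]
wrist_force: [0.9, -0.3, 0.3]
grip_width: 0.0619
```

Run:
```python
from fx import *
st();go(.4068,.2335,.05,46.9)
```

```text
t 2.17 tcp [0.4012 0.1966 0.117 ] yaw 46.39 z [-0. -0. -1.] F [ 0.9 -0.3  0.3] w 61.9
shift [21.4 30.5 67. ] turn [-0.  -0.  -0.5] rows 1.8 0.1
```

Request:
move_arm --rows '[[[11, 15, 20], [0, 0, -0.5], 62], [[21.5, 30.5, 40], [0, 0, -0.5], 62], [[21.5, 30.5, 55], [0, 0, -0.5], 62], [[21.5, 30.5, 65], [0, 0, -0.5], 62], [[21.5, 30.5, 67], [0, 0, -0.5], 62]]'

```text
clock: 2.58
tool_pos: [0.4061, 0.231, 0.0494]
orientation: [-0.001, 0.369, 0.929, -0.001]
wrist_force: [-1.5, 0.1, -0.0]
grip_width: 0.062
```

Run:
```python
from fx import *
st();go(.4068,.2335,.02,46.9)
t=load("top");s=load("scene")
crop(t.img,150,200,270,300,6,"pics/d1.png");crop(s.img,370,130,480,230,6,"pics/d2.png")
```

```text
t 2.58 tcp [0.4061 0.231  0.0494] yaw 46.65 z [-0.003 -0.001 -1.   ] F [-1.5  0.1 -0. ] w 62.0
shift [ 1.2  2.4 29.4] turn [-0.2 -0.1 -0.3] rows 0.7 0.0
```

View pics/d1.png

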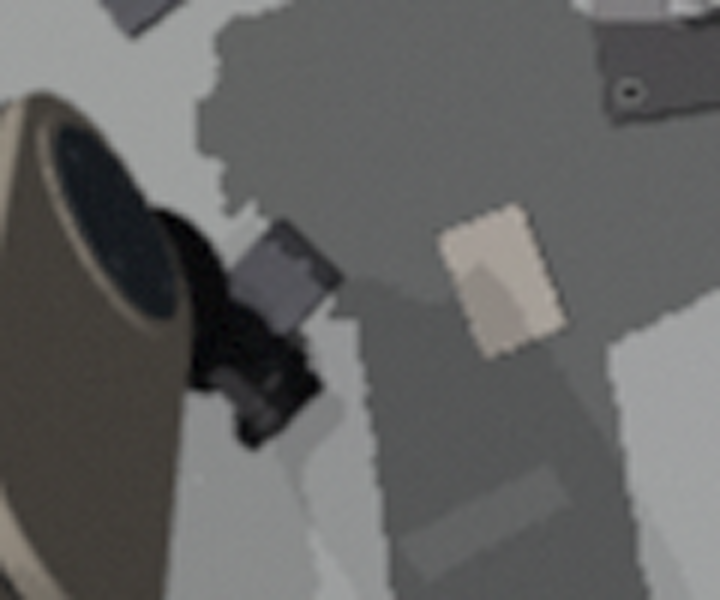

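View pics/d2.png

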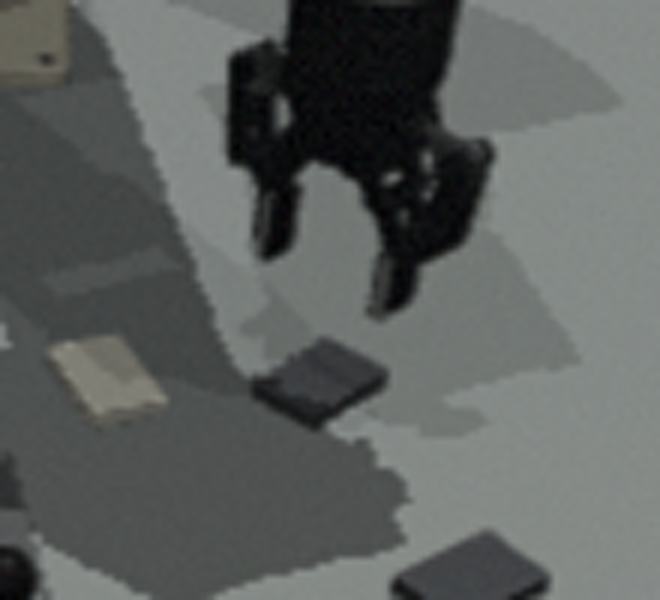

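d2 shows the fingertips, crop (275,250) and (390,310), straddling the packer at (320,382). The jaw axis matches its short side, so I'll descend.

Request:
move_arm --rows '[[[1, 2, 14], [-0.2, 0, -0.2], 62], [[1, 2.4, 22], [-0.2, 0, -0.2], 62], [[1, 2.4, 26], [-0.2, 0, -0.2], 62], [[1, 2.4, 28], [-0.2, 0, -0.2], 62], [[1, 2.4, 28], [-0.2, 0, -0.2], 62]]'

```text
clock: 3.1
tool_pos: [0.4082, 0.2336, 0.023]
orientation: [0.001, 0.368, 0.93, 0.001]
wrist_force: [0.3, -0.7, -0.5]
grip_width: 0.0619
```

Run:
```python
from fx import *
st();go(.4068,.2335,.018,46.9)
s=load("scene")
crop(s.img,390,150,450,220,8,"pics/d3.png")
```

```text
t 3.1 tcp [0.4082 0.2336 0.023 ] yaw 46.79 z [ 0.002  0.002 -1.   ] F [ 0.3 -0.7 -0.5] w 61.9
shift [ 0.9 -1.   5. ] turn [ 0.2 -0.  -0.1] rows 0.1 0.0
```

View pics/d3.png

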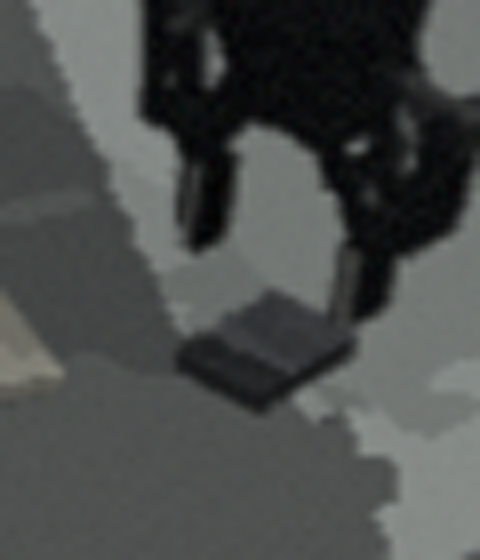

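Run:
```python
from fx import *
s=load("scene");q=telemetry.sense();p=q["tool_pos"];m=R.from_quat(q["orientation"],scalar_first=True).as_matrix()
k=10;im=cv2.resize(s.img,None,fx=k,fy=k,interpolation=cv2.INTER_CUBIC)
def dot(X,col): 
    u=((s.proj([X])[0]+.5)*k-.5).astype(int); cv2.circle(im,tuple(u),4,col,-1)
for sg in(-1,1):
    for b in(-11,0,11):
        for h,col in((19,(0,0,255)),(9,(0,255,255)),(0,(0,255,0)),(-11,(255,255,0))): dot(p+m@[b/1000,sg*.031,h/1000],col)
uv=((s.proj(box(.4068,.2335,2.39,0,.01,.06,.04))+.5)*k-.5)
for a in(0,4): cv2.polylines(im,[np.int32(uv[a:a+4])],True,(255,0,255),1)
cv2.imwrite("pics/d4.png",im[1500:2100,3800:4550])
```

```text
(no output)
```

View pics/d4.png

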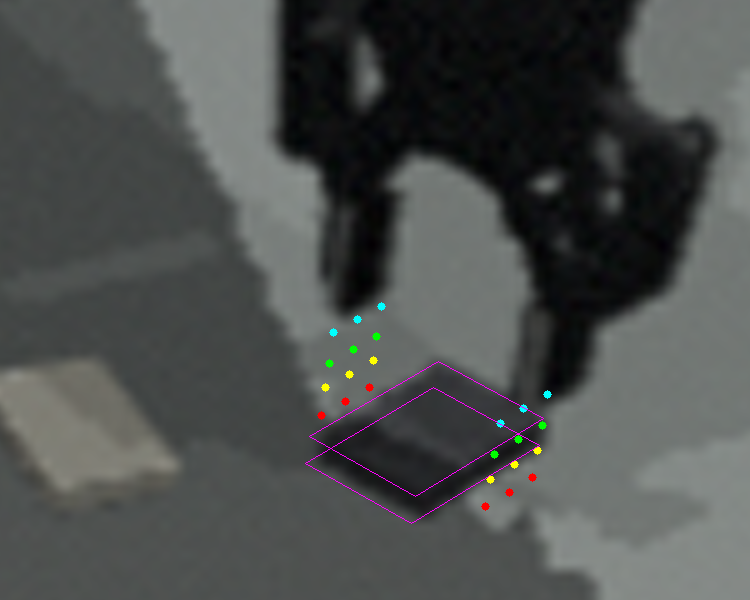

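Run:
```python
from fx import *
s=load("scene");t=load("top");q=telemetry.sense();p=q["tool_pos"];m=R.from_quat(q["orientation"],scalar_first=True).as_matrix()
print("origin",s.proj([[0,0,0]]),t.proj([[0,0,0]]))
P0=np.array([.2749,-.5607,.2211]);print("start tcp",s.proj([P0,P0-[0,0,.019]]),t.proj([P0,P0-[0,0,.019]]))
k=8;im=cv2.resize(t.img,None,fx=k,fy=k,interpolation=cv2.INTER_CUBIC)
for sg in(-1,1):
    for b in(-11,0,11):
        for h,col in((19,(0,0,255)),(9,(0,255,255)),(0,(0,255,0)),(-11,(255,255,0))): 
            u=((t.proj([p+m@[b/1000,sg*.031,h/1000]])[0]+.5)*k-.5).astype(int); cv2.circle(im,tuple(u),3,col,-1)
x,y=t.proj([p])[0]*k; x=int(x);y=int(y);cv2.imwrite("pics/d5.png",im[y-280:y+280,x-350:x+350])
a=cv2.imread("pics/scene0.png");crop(a,100,20,240,130,5,"pics/d6.png")
```

```text
origin [[351.5222 128.9128]] [[276.7035 406.8049]]
start tcp [[169.8633  97.8741]
 [171.1334 103.5513]] [[533.3216 317.1632]
 [528.2063 315.4336]]
```

View pics/d5.png

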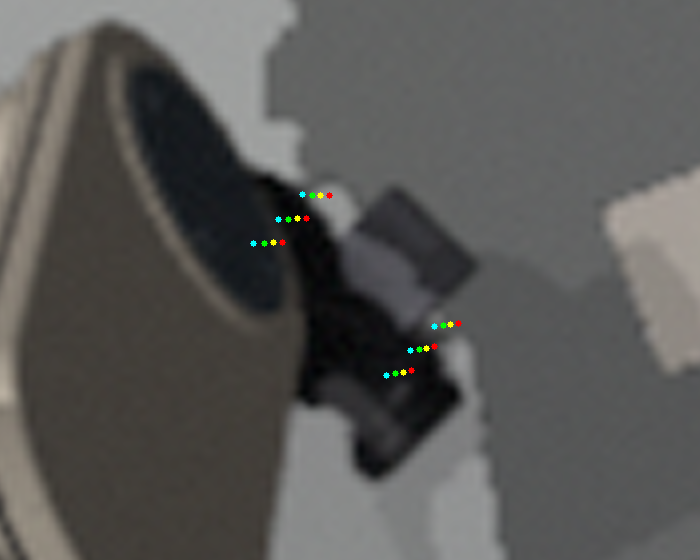

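View pics/d6.png

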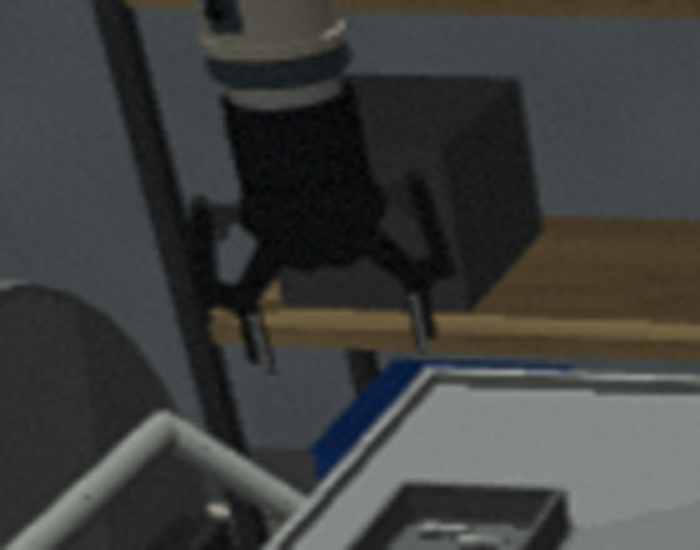

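Run:
```python
from fx import *
s=load("scene");t=load("top")
a=cv2.imread("pics/top0.png").astype(np.float32)
b=np.clip(a*2.5,0,255).astype(np.uint8);crop(b,500,290,640,400,5,"pics/e1.png")
b=np.clip(t.img.astype(np.float32)*3,0,255).astype(np.uint8);crop(b,150,210,230,290,8,"pics/e2.png")
b=np.clip(s.img.astype(np.float32)*3,0,255).astype(np.uint8);crop(b,390,130,460,210,8,"pics/e3.png")
```

```text
(no output)
```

View pics/e1.png

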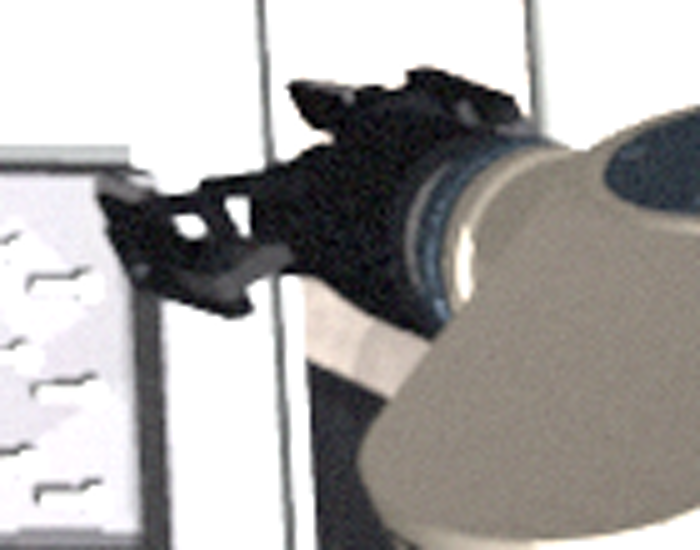

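View pics/e2.png

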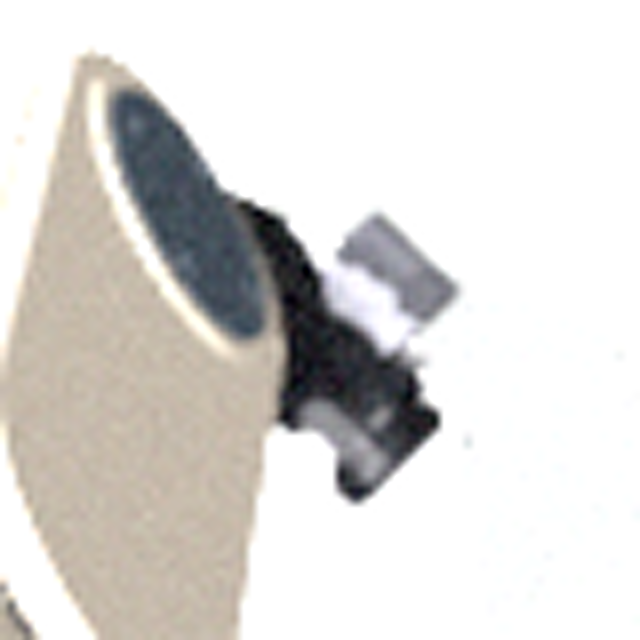

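View pics/e3.png

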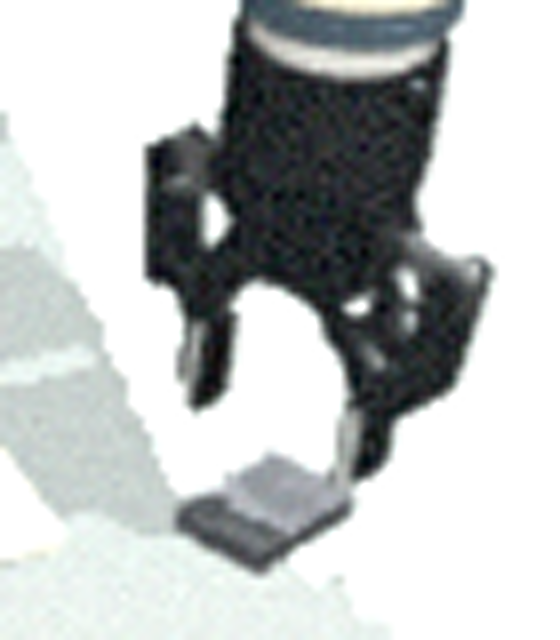

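Run:
```python
from fx import *
s=load("scene");t=load("top")
print("start mid tri",tri(t,s,(543.5,328),(168.7,92)))
for a,b in(((526,345),(152.5,94)),((526,345),(185,90)),((561,311),(185,90)),((561,311),(152.5,94))):
    X=tri(t,s,a,b)[0]; print(a,b,X,"reproj err",(t.proj([X])-a).round(1),(s.proj([X])-b).round(1))
# now: one finger, near tip
for a,b in((( (350)/8+150,(495)/8+210),(365/8+390,480/8+130)),(((440)/8+150,(425)/8+210),(365/8+390,480/8+130))):
    X=tri(t,s,a,b)[0]; print("now",a,b,X,(t.proj([X])-a).round(1),(s.proj([X])-b).round(1))
st()
```

```text
start mid tri [[ 0.2541 -0.5724  0.232 ]]
(526, 345) (152.5, 94) [ 0.2303 -0.6026  0.2038] reproj err [[22.7 -8.2]] [[11.4  2.8]]
(526, 345) (185, 90) [ 0.2171 -0.5354  0.2251] reproj err [[-1.9  0.5]] [[-1.  -0.3]]
(561, 311) (185, 90) [ 0.2856 -0.5385  0.2705] reproj err [[-24.4   5.5]] [[-12.9  -5.7]]
(561, 311) (152.5, 94) [ 0.2908 -0.6077  0.2394] reproj err [[-0.9  0.3]] [[-0.5 -0.2]]
now (193.75, 271.875) (435.625, 190.0) [ 0.3436  0.2653 -0.0278] [[-9.4 -0.6]] [[-6.2  1.1]]
now (205.0, 263.125) (435.625, 190.0) [ 0.3707  0.248  -0.0113] [[-15.7  -1.3]] [[-10.4   1.4]]
t 3.5 tcp [0.4083 0.234  0.0231] yaw 46.81 z [ 0.003  0.003 -1.   ] F [0.1 0.3 0.1] w 61.9
```

Run:
```python
from fx import *
s=load("scene");t=load("top");q=telemetry.sense();p=q["tool_pos"];m=R.from_quat(q["orientation"],scalar_first=True).as_matrix()
for sg in(-1,1):
    for h in(20,10,0,-10,-20): print(sg,h,s.proj([p+m@[0,sg*.036,h/1000]])[0].round(1),t.proj([p+m@[0,sg*.036,h/1000]])[0].round(1))
# handle bar check: top ends vs scene ends
print(tri(t,s,(543/5+235,120/5+140),(242/5+230,240/5+175)),tri(t,s,(570/5+235,255/5+140),(240/5+230,100/5+175)))
```

```text
-1 20 [412.8 189.3] [203.  257.4]
-1 10 [413.2 186.6] [202.  257.6]
-1 0 [413.6 183.9] [201.  257.8]
-1 -10 [414.  181.1] [200. 258.]
-1 -20 [414.4 178.3] [198.9 258.1]
1 20 [431.8 199.8] [184.3 238.9]
1 10 [432.3 197.1] [183.2 238.9]
1 0 [432.8 194.3] [182.  238.9]
1 -10 [433.3 191.5] [180.8 238.9]
1 -20 [433.8 188.7] [179.6 238.8]
[[ 0.6372 -0.1624  0.0463]] [[ 0.56   -0.1748  0.0801]]
```

Both views put the fingertips higher than the stated TCP offset implies, with no sideways error. I'll descend slowly with force checks rather than trust either number.

Request:
move_arm --rows '[[[1, -1, 1], [0, 0, 0], 62], [[1, -1, 2], [0, 0, 0], 62], [[1, -1, 3], [0, 0, 0], 62], [[1, -1, 4], [0, 0, 0], 62], [[1, -1, 4], [0, 0, 0], 62]]'

```text
clock: 4.02
tool_pos: [0.4067, 0.2338, 0.0187]
orientation: [0.001, 0.368, 0.93, 0.001]
wrist_force: [-0.2, 0.5, -0.1]
grip_width: 0.0621
```

Run:
```python
from fx import *
st()
s=load("scene");b=np.clip(s.img.astype(np.float32)*3,0,255).astype(np.uint8);crop(b,390,150,460,220,8,"pics/e4.png")
```

```text
t 4.02 tcp [0.4067 0.2338 0.0187] yaw 46.81 z [ 0.002  0.002 -1.   ] F [-0.2  0.5 -0.1] w 62.1
```

View pics/e4.png

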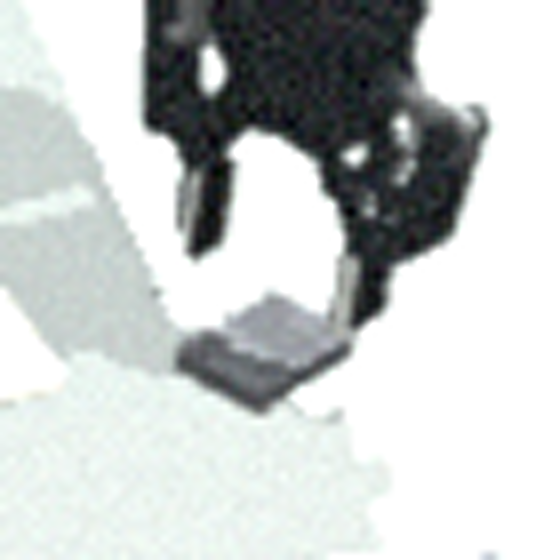

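Request:
move_arm --rows '[[[0, 0, 1.5], [0, 0, 0], 62], [[0, 0, 3], [0, 0, 0], 62], [[0, 0, 4.5], [0, 0, 0], 62], [[0, 0, 6], [0, 0, 0], 62], [[0, 0, 6], [0, 0, 0], 62]]'

```text
clock: 4.48
tool_pos: [0.4066, 0.2338, 0.0126]
orientation: [0.0, 0.368, 0.93, 0.001]
wrist_force: [-0.7, -0.1, 0.3]
grip_width: 0.0624
```

Run:
```python
from fx import *
st()
s=load("scene");t=load("top");b=np.clip(s.img.astype(np.float32)*3,0,255).astype(np.uint8);crop(b,390,150,460,220,8,"pics/e5.png")
b=np.clip(t.img.astype(np.float32)*3,0,255).astype(np.uint8);crop(b,165,220,235,290,8,"pics/e6.png")
```

```text
t 4.48 tcp [0.4066 0.2338 0.0126] yaw 46.81 z [ 0.002  0.002 -1.   ] F [-0.7 -0.1  0.3] w 62.4
```

View pics/e5.png

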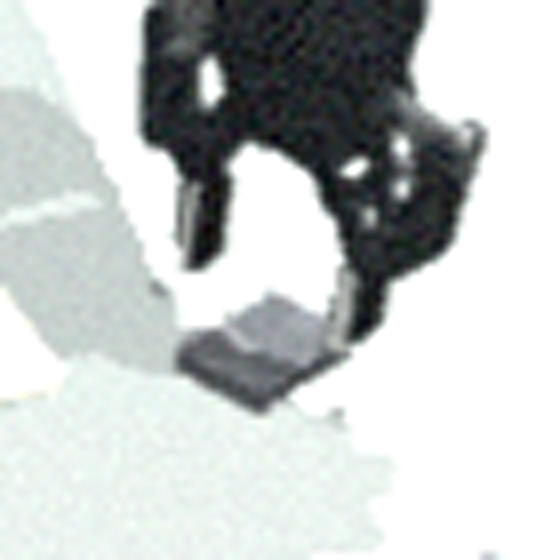

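View pics/e6.png

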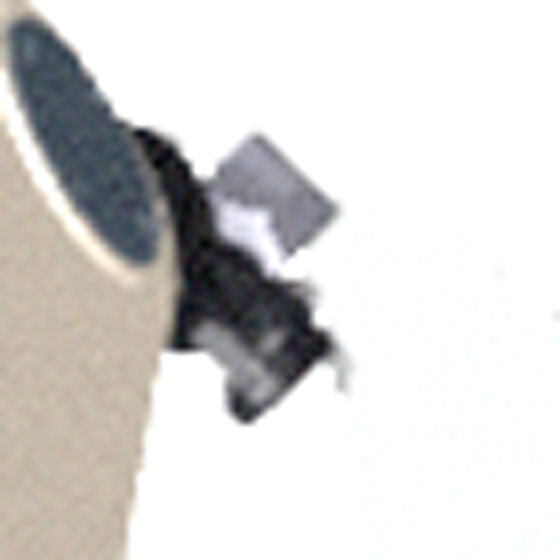

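Run:
```python
from fx import *
s=load("scene");t=load("top");q=telemetry.sense();p=q["tool_pos"]+[0,0,.0104];m=R.from_quat(q["orientation"],scalar_first=True).as_matrix()
for y in(-.045,-.057,-.065):
  for h in(0,-20,-40,-60):
    print(y,h,t.proj([p+m@[0,y,h/1000],p+m@[.013,y,h/1000],p+m@[-.013,y,h/1000]]).round(1).tolist())
```

```text
-0.045 0 [[203.4, 260.7], [199.8, 264.3], [206.9, 257.1]]
-0.045 -20 [[201.3, 261.1], [197.7, 264.8], [204.9, 257.5]]
-0.045 -40 [[199.2, 261.6], [195.5, 265.3], [202.9, 257.8]]
-0.045 -60 [[197.0, 262.0], [193.3, 265.8], [200.8, 258.2]]
-0.057 0 [[206.5, 263.9], [203.0, 267.5], [210.1, 260.3]]
-0.057 -20 [[204.6, 264.4], [201.0, 268.0], [208.2, 260.7]]
-0.057 -40 [[202.5, 264.9], [198.9, 268.6], [206.2, 261.1]]
-0.057 -60 [[200.4, 265.4], [196.7, 269.2], [204.2, 261.6]]
-0.065 0 [[208.7, 266.0], [205.1, 269.6], [212.2, 262.4]]
-0.065 -20 [[206.8, 266.5], [203.1, 270.2], [210.4, 262.9]]
-0.065 -40 [[204.8, 267.1], [201.1, 270.8], [208.4, 263.3]]
-0.065 -60 [[202.7, 267.7], [198.9, 271.5], [206.4, 263.8]]
```

Both views agree laterally, and the hand sits about 20 mm higher than expected along z. I'll keep descending in small steps and watch the force.

Request:
move_arm --rows '[[[0, 0, 1.5], [0, 0, 0], 62], [[0, 0, 3], [0, 0, 0], 62], [[0, 0, 4.5], [0, 0, 0], 62], [[0, 0, 6], [0, 0, 0], 62], [[0, 0, 6], [0, 0, 0], 62]]'

```text
clock: 5.1
tool_pos: [0.4067, 0.2338, 0.0066]
orientation: [0.001, 0.368, 0.93, 0.001]
wrist_force: [-0.0, -0.1, -0.0]
grip_width: 0.0625
```

Run:
```python
from fx import *
st()
s=load("scene");t=load("top");b=np.clip(s.img.astype(np.float32)*3,0,255).astype(np.uint8);crop(b,390,150,460,220,8,"pics/e7.png")
```

```text
t 5.1 tcp [0.4067 0.2338 0.0066] yaw 46.82 z [ 0.002  0.002 -1.   ] F [-0.  -0.1 -0. ] w 62.5
```

View pics/e7.png

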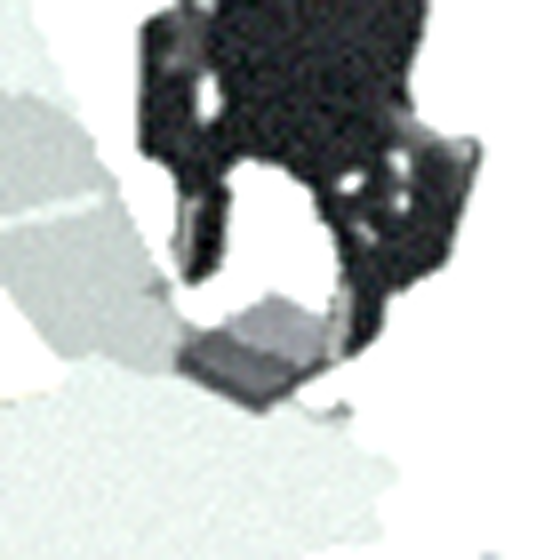

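Request:
move_arm --rows '[[[0, 0, 1.5], [0, 0, 0], 60], [[0, 0, 3], [0, 0, 0], 56], [[0, 0, 4.5], [0, 0, 0], 52], [[0, 0, 6], [0, 0, 0], 50], [[0, 0, 6], [0, 0, 0], 50]]'

```text
clock: 5.62
tool_pos: [0.4067, 0.2338, 0.0006]
orientation: [0.001, 0.368, 0.93, 0.001]
wrist_force: [0.4, -0.4, -0.2]
grip_width: 0.0499
```

Run:
```python
from fx import *
st()
s=load("scene");t=load("top");b=np.clip(s.img.astype(np.float32)*3,0,255).astype(np.uint8);crop(b,390,150,460,220,8,"pics/e8.png")
```

```text
t 5.62 tcp [0.4067 0.2338 0.0006] yaw 46.82 z [ 0.002  0.002 -1.   ] F [ 0.4 -0.4 -0.2] w 49.9
```

View pics/e8.png

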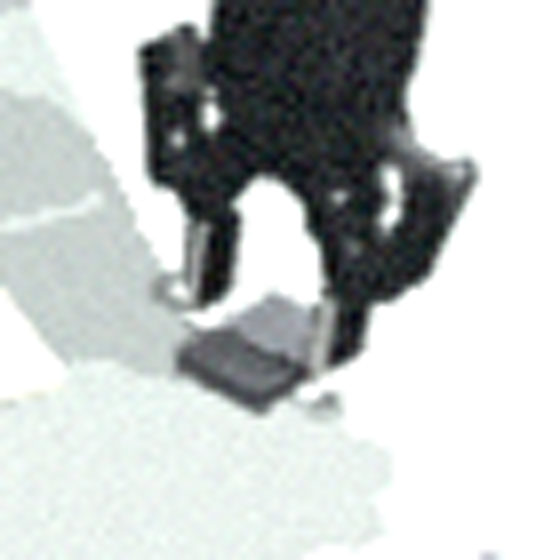

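Request:
move_arm --rows '[[[0, 0, 1], [0, 0, 0], 49], [[0, 0, 2], [0, 0, 0], 49], [[0, 0, 3], [0, 0, 0], 49], [[0, 0, 4], [0, 0, 0], 49], [[0, 0, 4], [0, 0, 0], 49]]'

```text
clock: 6.13
tool_pos: [0.4068, 0.2338, -0.0033]
orientation: [0.001, 0.368, 0.93, 0.002]
wrist_force: [0.3, -0.5, 0.0]
grip_width: 0.0493
```

Run:
```python
from fx import *
st()
s=load("scene");t=load("top");b=np.clip(s.img.astype(np.float32)*3,0,255).astype(np.uint8);crop(b,395,165,445,210,12,"pics/e9.png")
```

```text
t 6.13 tcp [ 0.4068  0.2338 -0.0033] yaw 46.81 z [ 0.002  0.002 -1.   ] F [ 0.3 -0.5  0. ] w 49.3
```

View pics/e9.png

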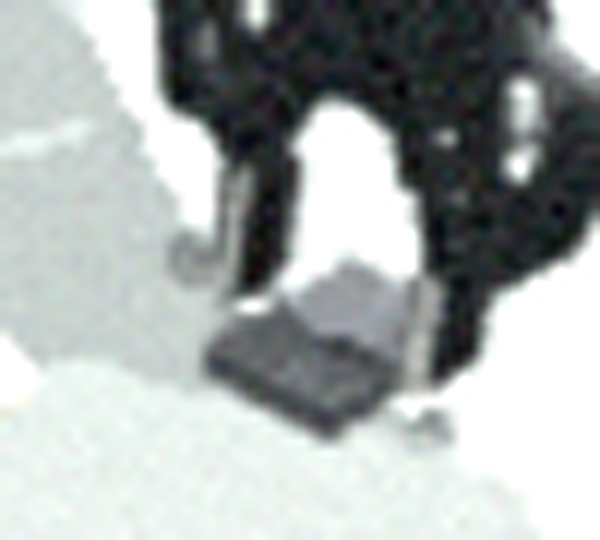

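Request:
move_arm --rows '[[[0, 0, 1], [0, 0, 0], 49], [[0, 0, 2], [0, 0, 0], 49], [[0, 0, 3], [0, 0, 0], 49], [[0, 0, 4], [0, 0, 0], 49], [[0, 0, 4], [0, 0, 0], 49]]'

```text
clock: 6.65
tool_pos: [0.4067, 0.2339, -0.0073]
orientation: [0.001, 0.368, 0.93, 0.001]
wrist_force: [0.3, -0.0, 0.2]
grip_width: 0.0489
```

Run:
```python
from fx import *
st()
s=load("scene");t=load("top");b=np.clip(s.img.astype(np.float32)*3,0,255).astype(np.uint8);crop(b,395,165,445,210,12,"pics/e10.png")
```

```text
t 6.65 tcp [ 0.4067  0.2339 -0.0073] yaw 46.81 z [ 0.002  0.002 -1.   ] F [ 0.3 -0.   0.2] w 48.9
```

View pics/e10.png

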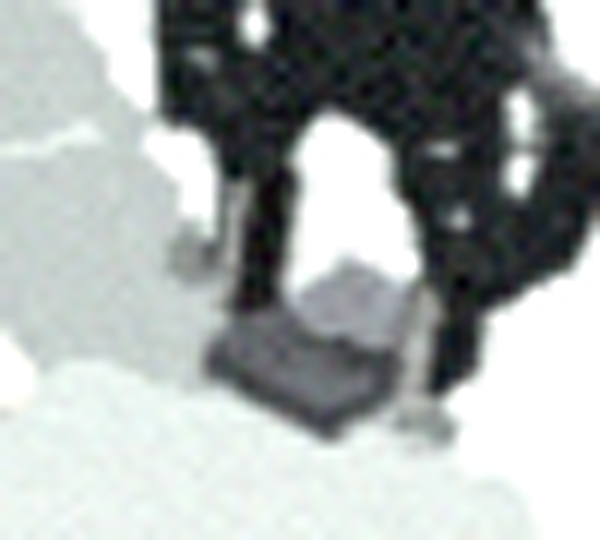

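Request:
move_arm --rows '[[[0, 0, 1], [0, 0, 0], 46], [[0, 0, 1], [0, 0, 0], 42], [[0, 0, 1], [0, 0, 0], 36], [[0, 0, 1], [0, 0, 0], 36], [[0, 0, 1], [0, 0, 0], 36]]' --squeeze 40

```text
clock: 7.17
tool_pos: [0.4069, 0.2339, -0.0079]
orientation: [0.001, 0.368, 0.93, 0.002]
wrist_force: [-0.8, -0.8, 4.0]
grip_width: 0.039
```

Run:
```python
from fx import *
st()
s=load("scene");t=load("top");b=np.clip(s.img.astype(np.float32)*3,0,255).astype(np.uint8);crop(b,395,165,445,210,12,"pics/e11.png")
```

```text
t 7.17 tcp [ 0.4069  0.2339 -0.0079] yaw 46.82 z [ 0.002  0.003 -1.   ] F [-0.8 -0.8  4. ] w 39.0
```

View pics/e11.png

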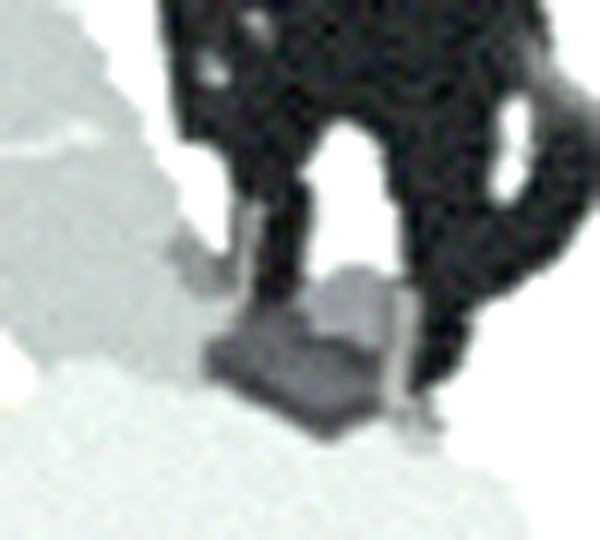

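The grip is at 39 mm and the tips just touch the table, with reported TCP z at -8 mm. So reported z reads about 25 mm lower than the text implies, and I'll use the measured offset. Lifting now.

Request:
move_arm --rows '[[[0, 0, -2], [0, 0, 0], 36], [[0, 0, -6], [0, 0, 0], 36], [[0, 0, -14], [0, 0, 0], 36], [[0, 0, -26], [0, 0, 0], 36], [[0, 0, -40], [0, 0, 0], 36]]' --squeeze 60

```text
clock: 7.68
tool_pos: [0.4063, 0.2336, 0.0322]
orientation: [0.0, 0.368, 0.93, 0.001]
wrist_force: [0.1, 0.5, -1.2]
grip_width: 0.0379
```

Run:
```python
from fx import *
st()
s=load("scene");t=load("top");b=np.clip(s.img.astype(np.float32)*2,0,255).astype(np.uint8);crop(b,380,140,450,210,8,"pics/g1.png")
go(.5781,-.0642,.06,10.3)
```

```text
t 7.68 tcp [0.4063 0.2336 0.0322] yaw 46.81 z [ 0.001  0.002 -1.   ] F [ 0.1  0.5 -1.2] w 37.9
shift [-328.5 -101.2  -26.6] turn [ 0.4 -0.1 36.5] rows 8.3 5.1
```

View pics/g1.png

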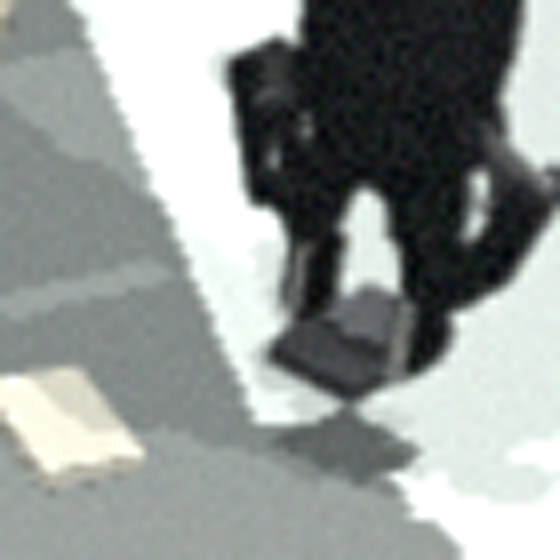

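Request:
move_arm --rows '[[[-15, -5, -20], [0, 0, 3], 36], [[-45, -14, -45], [0, 0, 8], 36], [[-83, -26, -60], [0, 0, 14], 36], [[-121, -38, -64], [0, 0, 20], 36], [[-158, -50, -64], [0, 0, 26], 36]]'

```text
clock: 8.2
tool_pos: [0.4893, 0.0877, 0.0971]
orientation: [0.001, 0.569, 0.822, 0.003]
wrist_force: [1.7, 0.2, -1.8]
grip_width: 0.038
```

Run:
```python
from fx import *
st()
go(.5781,-.0642,.095,10.3)
```

```text
t 8.2 tcp [0.4893 0.0877 0.0971] yaw 20.57 z [ 0.006  0.003 -1.   ] F [ 1.7  0.2 -1.8] w 38.0
shift [-173.5   29.7    2.2] turn [ 0.4 -0.1 10.3] rows 4.2 1.4
```

Request:
move_arm --rows '[[[-36, 6, 0], [0.2, 0, 3], 36], [[-75, 13, 0], [0.2, 0, 6], 36], [[-112, 19, 0], [0.2, 0, 8.5], 36], [[-146, 25, 0], [0.2, 0, 10], 36], [[-166, 28.5, 0], [0.2, 0, 10], 36]]'

```text
clock: 8.62
tool_pos: [0.5749, -0.0592, 0.0953]
orientation: [-0.0, 0.639, 0.77, 0.001]
wrist_force: [-0.5, -0.3, -2.3]
grip_width: 0.0382
```

Run:
```python
from fx import *
st()
go(.5781,-.0642,.03,10.3)
```

```text
t 8.62 tcp [ 0.5749 -0.0592  0.0953] yaw 10.62 z [ 0.     0.001 -1.   ] F [-0.5 -0.3 -2.3] w 38.2
shift [-5.6  2.1 65.3] turn [ 0.  -0.1  0.3] rows 1.6 0.0
```

Request:
move_arm --rows '[[[-4, 1.5, 10], [0, 0, 0.3], 36], [[-5.6, 2.1, 28], [0, 0, 0.3], 36], [[-5.6, 2.1, 45], [0, 0, 0.3], 36], [[-5.6, 2.1, 60], [0, 0, 0.3], 36], [[-5.6, 2.1, 65], [0, 0, 0.3], 36]]'

```text
clock: 9.03
tool_pos: [0.5736, -0.0601, 0.0275]
orientation: [-0.003, 0.639, 0.769, -0.001]
wrist_force: [-0.2, 0.2, -2.1]
grip_width: 0.038
```

Run:
```python
from fx import *
st();go(.5782,-.0640,.03,10.3)
s=load("scene");t=load("top");b=np.clip(s.img.astype(np.float32)*2,0,255).astype(np.uint8);crop(b,280,185,360,245,9,"pics/g2.png")
b=np.clip(t.img.astype(np.float32)*1.5,0,255).astype(np.uint8);crop(b,265,150,345,215,9,"pics/g3.png")
```

```text
t 9.03 tcp [ 0.5736 -0.0601  0.0275] yaw 10.52 z [-0.006  0.002 -1.   ] F [-0.2  0.2 -2.1] w 38.0
shift [-4.6  3.8 -2.6] turn [-0.3 -0.2  0.2] rows 0.2 0.1
```

View pics/g2.png

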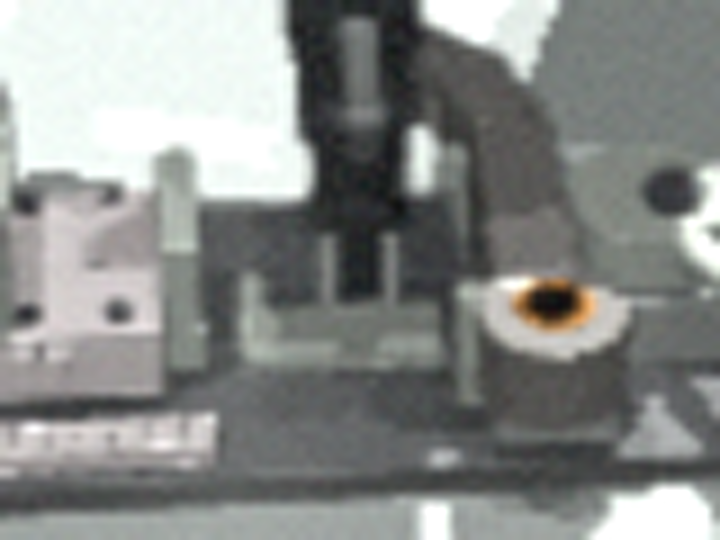

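View pics/g3.png

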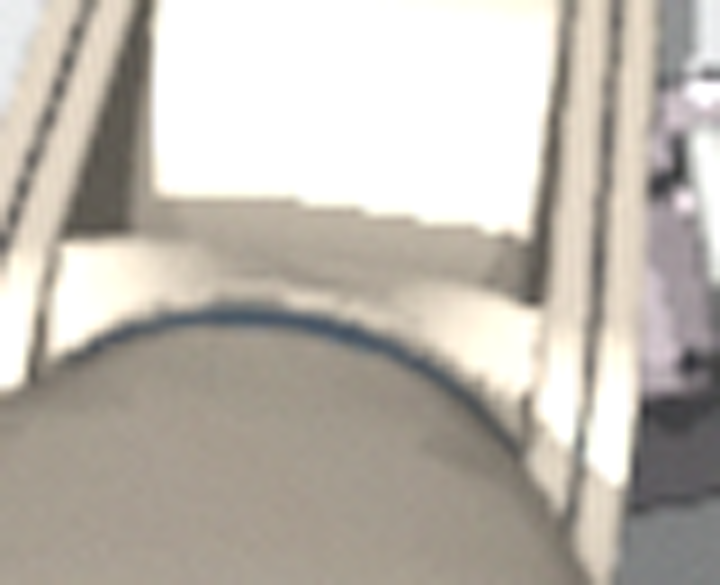

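Request:
move_arm --rows '[[[-2, 2, 0], [-0.2, -0.2, 0.2], 36], [[-4.6, 3.8, 0], [-0.2, -0.2, 0.2], 36], [[-4.6, 3.8, 0], [-0.2, -0.2, 0.2], 36], [[-4.6, 3.8, 0], [-0.2, -0.2, 0.2], 36]]'

```text
clock: 9.47
tool_pos: [0.5817, -0.0649, 0.0314]
orientation: [0.002, 0.641, 0.768, 0.001]
wrist_force: [-0.2, 0.3, -2.5]
grip_width: 0.0379
```

```bash
cat >> fx.py <<'E'
def ov(cam,items,roi,k,fn,gain=2.):
    x0,y0,x1,y1=roi; im=cv2.resize(np.clip(cam.img[y0:y1,x0:x1].astype(np.float32)*gain,0,255).astype(np.uint8),None,fx=k,fy=k,interpolation=cv2.INTER_CUBIC)
    for P,col in items:
        uv=((cam.proj(P)-[x0,y0]+.5)*k-.5); cv2.polylines(im,[np.int32(np.round(uv*16))],True,col,1,cv2.LINE_AA,4)
    cv2.imwrite(fn,im)
E
python3 - <<'E'
from fx import *
st();go(.5782,-.0640,.03,10.3)
s=load("scene")
tcp=telemetry.sense()["tool_pos"]
ov(s,[],(285,190,345,240),13,"pics/g4.png",2.5)
B=box(tcp[0],tcp[1]+.002,np.radians(100.3),tcp[2]+.008,tcp[2]+.018,.06,.04); P=fw([.5781,-.0628,np.radians(10.3)],quad(-.02,.02,-.03,.03,.02))
ov(s,[(B[:4],(0,0,255)),(B[4:],(0,0,255)),(P,(0,255,0))],(285,190,345,240),13,"pics/g5.png",2.5)
E
```

```text
t 9.47 tcp [ 0.5817 -0.0649  0.0314] yaw 10.31 z [ 0.005 -0.001 -1.   ] F [-0.2  0.3 -2.5] w 37.9
shift [ 1.5 -3.3  1.4] turn [0.3 0.1 0. ] rows 0.1 0.0
```

View pics/g4.png

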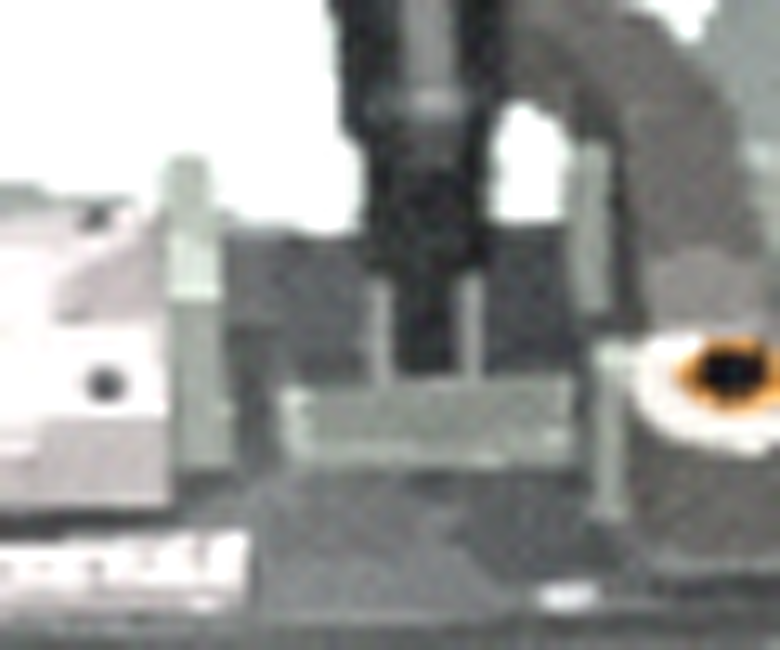

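View pics/g5.png

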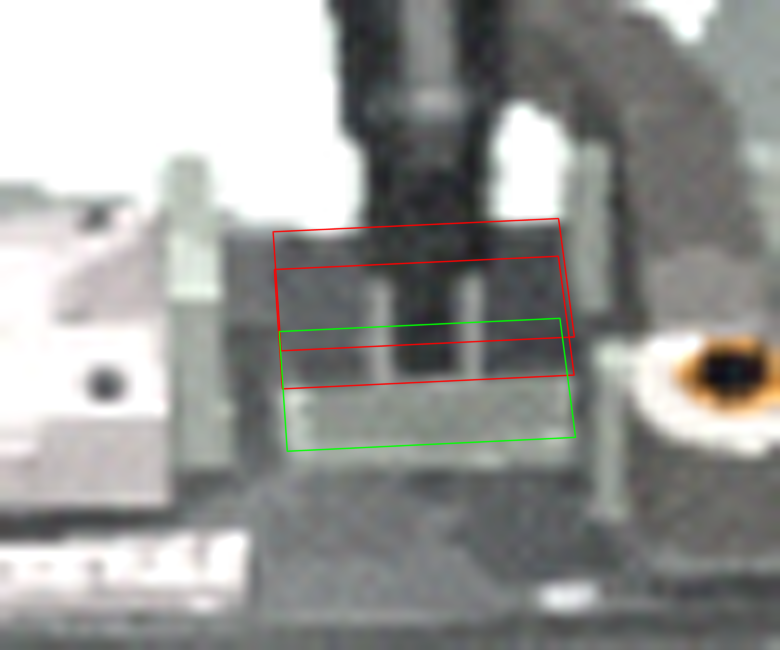

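The dark held packer matches the red prediction in g5, with its front bottom edge at crop y≈380 and the pad in green below. I'll let the arm settle, then correct.

Request:
move_arm --rows '[[[0, 0, 0], [0, 0, 0], 36], [[0, 0, 0], [0, 0, 0], 36]]'

```text
clock: 9.68
tool_pos: [0.5809, -0.0648, 0.0309]
orientation: [0.002, 0.641, 0.768, 0.001]
wrist_force: [0.5, -0.3, -1.7]
grip_width: 0.0381
```

Run:
```python
from fx import *
st();go(.5782,-.0640,.03,10.3)
```

```text
t 9.68 tcp [ 0.5809 -0.0648  0.0309] yaw 10.31 z [ 0.003 -0.001 -1.   ] F [ 0.5 -0.3 -1.7] w 38.1
shift [ 1.3 -2.5  0.8] turn [0.2 0.1 0. ] rows 0.1 0.0
```

Request:
move_arm --rows '[[[1.2, -2.4, 4], [0.2, 0.1, 0], 36], [[1.2, -2.4, 9], [0.2, 0.1, 0], 36], [[1.2, -2.4, 14], [0.2, 0.1, 0], 36], [[1.2, -2.4, 16], [0.2, 0.1, 0], 36], [[1.2, -2.4, 16], [0.2, 0.1, 0], 36]]'

```text
clock: 10.1
tool_pos: [0.5777, -0.064, 0.0136]
orientation: [-0.001, 0.641, 0.768, -0.001]
wrist_force: [-1.1, 0.7, -2.0]
grip_width: 0.0381
```

Run:
```python
from fx import *
st();go(.5782,-.0640,.012,10.3)
s=load("scene")
ov(s,[],(295,195,340,235),16,"pics/g6.png",4)
```

```text
t 10.1 tcp [ 0.5777 -0.064   0.0136] yaw 10.32 z [-0.002  0.    -1.   ] F [-1.1  0.7 -2. ] w 38.1
shift [-0.1  0.5  1.6] turn [-0.1 -0.   0. ] rows 0.0 0.0
```

View pics/g6.png

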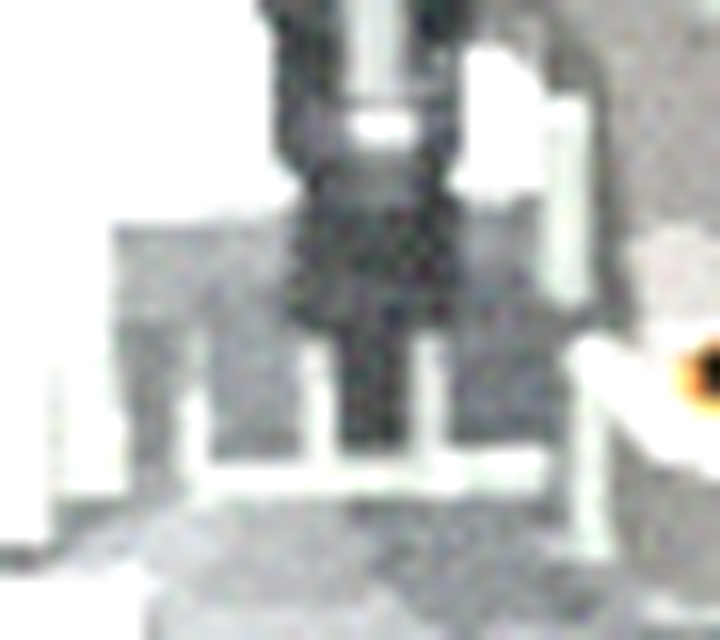

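Run:
```python
from fx import *
s=load("scene");a=cv2.imread("pics/scene0.png")
for r in(214,216,218,220,222,224,225): print(r,"now",s.img[r,298:340:1,1].tolist()); 
print()
for r in(214,218,222): print(r,"old",a[r,298:340,1].tolist())
tcp=telemetry.sense()["tool_pos"]
B=box(tcp[0],tcp[1]+.0015,np.radians(100.3),tcp[2]+.008,tcp[2]+.018,.06,.04); print(s.proj(B).round(1).tolist())
```

```text
214 now [69, 66, 68, 63, 47, 46, 48, 45, 41, 40, 38, 40, 39, 38, 32, 28, 25, 26, 21, 21, 24, 16, 22, 19, 14, 26, 31, 30, 28, 32, 31, 32, 40, 33, 33, 33, 38, 53, 58, 58, 58, 62]
216 now [70, 65, 69, 62, 43, 37, 35, 39, 46, 49, 42, 42, 40, 41, 40, 40, 45, 37, 20, 18, 26, 20, 34, 55, 47, 32, 34, 31, 30, 30, 33, 34, 43, 68, 74, 56, 48, 59, 67, 68, 66, 43]
218 now [64, 67, 69, 63, 46, 40, 37, 39, 47, 49, 42, 39, 42, 40, 40, 47, 60, 50, 24, 18, 21, 20, 35, 50, 48, 29, 32, 32, 28, 31, 30, 31, 45, 71, 80, 81, 98, 97, 91, 67, 39, 14]
220 now [62, 68, 70, 68, 58, 39, 39, 40, 57, 70, 46, 40, 42, 43, 41, 47, 61, 60, 30, 21, 17, 22, 35, 55, 48, 36, 37, 34, 34, 34, 32, 34, 43, 62, 62, 65, 97, 100, 97, 93, 67, 56]
222 now [57, 66, 68, 71, 64, 37, 36, 41, 57, 70, 42, 36, 33, 36, 32, 41, 58, 60, 30, 24, 23, 25, 33, 56, 54, 33, 31, 31, 35, 39, 36, 33, 42, 63, 60, 38, 51, 80, 98, 100, 100, 100]
224 now [61, 65, 70, 69, 59, 47, 42, 47, 56, 72, 77, 72, 69, 75, 74, 70, 70, 66, 64, 63, 65, 63, 60, 63, 68, 67, 65, 66, 66, 67, 62, 49, 45, 62, 59, 39, 35, 35, 41, 45, 52, 67]
225 now [61, 66, 66, 65, 63, 46, 4
[... 159 characters left out ...]
, 69, 70, 76, 84, 86, 86, 87, 90, 89, 88, 90, 93, 92, 92, 94, 97, 96, 94, 93, 92, 91, 90, 106, 106, 104, 103, 109, 107, 57, 47, 47, 43, 39, 32, 53, 90, 98, 101, 104, 103]
218 old [61, 67, 69, 67, 68, 75, 76, 76, 105, 153, 150, 146, 147, 146, 147, 146, 145, 145, 146, 148, 145, 146, 145, 147, 148, 148, 149, 148, 151, 145, 124, 79, 57, 94, 111, 99, 99, 97, 92, 66, 38, 12]
222 old [59, 65, 69, 73, 84, 77, 76, 77, 98, 135, 147, 147, 149, 146, 148, 147, 148, 147, 148, 149, 150, 148, 149, 149, 151, 152, 150, 150, 151, 150, 134, 72, 52, 61, 59, 38, 51, 77, 96, 98, 99, 100]
[[306.7, 223.6], [328.9, 222.5], [327.7, 213.4], [306.0, 214.4], [306.6, 220.7], [328.9, 219.7], [327.7, 210.5], [306.0, 211.6]]
```

Run:
```python
from fx import *
s=load("scene");a=cv2.imread("pics/scene0.png")
print("rows 219..231; now mean cols")
for c in((309,313),(324,328)):
    print(c,"now",s.img[217:232,c[0]:c[1],1].mean(1).round(0).tolist()); print("   old",a[217:232,c[0]:c[1],1].mean(1).round(0).tolist())
st()
p=[.5780,-.0628,np.radians(10.3)]
for z in(.012,.02): print(z,s.proj(fw(p,[(.02,-.02,z),(.02,.02,z)])).round(2).tolist())
```

```text
rows 219..231; now mean cols
(309, 313) now [42.0, 41.0, 40.0, 40.0, 38.0, 34.0, 44.0, 72.0, 66.0, 52.0, 50.0, 49.0, 49.0, 49.0, 48.0]
   old [148.0, 146.0, 145.0, 148.0, 146.0, 148.0, 146.0, 107.0, 70.0, 60.0, 86.0, 88.0, 88.0, 88.0, 88.0]
(324, 328) now [31.0, 29.0, 31.0, 33.0, 28.0, 36.0, 67.0, 66.0, 58.0, 38.0, 38.0, 40.0, 38.0, 39.0, 37.0]
   old [148.0, 148.0, 152.0, 150.0, 149.0, 150.0, 148.0, 76.0, 59.0, 85.0, 86.0, 86.0, 86.0, 86.0, 85.0]
t 10.25 tcp [ 0.5784 -0.0641  0.0144] yaw 10.32 z [-0.001 -0.    -1.   ] F [ 0.2  0.7 -1.3] w 38.1
0.012 [[310.36, 226.29], [325.09, 225.57]]
0.02 [[310.31, 224.01], [325.09, 223.3]]
```

Run:
```python
from fx import *
t=load("top");a=cv2.imread("pics/top0.png");t.img=a
g=cv2.cvtColor(a,cv2.COLOR_BGR2GRAY).astype(np.float32)
C=[]
for x,y in((69,187),(690,87),(724,272),(99,377)):
    u,v=x/5+235-.4,y/5+140-.4; 
    for _ in range(8):
        uu,vv=np.meshgrid(np.arange(-4,4.01,.25),np.arange(-4,4.01,.25)); 
        w=cv2.remap(g,np.float32(uu+u),np.float32(vv+v),cv2.INTER_LINEAR); w=np.maximum(w-135,0)*(uu**2+vv**2<12)
        u+=(w*uu).sum()/w.sum(); v+=(w*vv).sum()/w.sum()
    C.append((u,v))
X=t.plane(C,.0125)[:,:2]; print(np.round(C,2).tolist(),X)
for i,j in((0,1),(3,2)): d=X[i]-X[j]; print("long",np.linalg.norm(d),np.degrees(np.arctan2(d[1],d[0]))-90)
for i,j in((0,3),(1,2)): d=X[i]-X[j]; print("short",np.linalg.norm(d),np.degrees(np.arctan2(d[1],d[0])))
print("centre",X.mean(0))
# rail+pad long edges
s=Cam(snapshot("scene"));s.img=cv2.imread("pics/scene0.png");g=cv2.cvtColor(s.img,cv2.COLOR_BGR2GRAY).astype(np.float32)
p0=[.5781,-.0655,np.radians(10.2)]
for nm,cam,p in(("t",t,p0),("s",s,[.578,-.0628,np.radians(10.2)])):
  for x in(-.02,.02):
    pts,w=edgepts(cam,fw(p,(x,-.03,.02))[0],fw(p,(x,.03,.02))[0],half=3,lo=.08,hi=.92); l,k=line(pts); q=cam.plane([(l[0],l[1]),(l[0]+10*l[2],l[1]+10*l[3])],.02); d=q[1]-q[0]; print(nm,"pad",x,k,(np.degrees(np.arctan2(d[1],d[0]))-90+90)%180-90)
```

```text
[[249.06, 177.31], [366.09, 157.62], [379.04, 193.63], [253.76, 215.6]] [[ 0.6034  0.0889]
 [ 0.664  -0.2344]
 [ 0.5634 -0.2699]
 [ 0.4981  0.0729]]
long 0.32890708461179424 10.628626625015315
long 0.3489565652153057 10.789112523837161
short 0.10648128322895806 8.644773550549154
short 0.10670198717078672 19.449310925344633
centre [ 0.5822 -0.0856]
t pad -0.02 59 10.0809675382053
t pad 0.02 60 8.921399779635436
s pad -0.02 52 12.025342644409292
s pad 0.02 56 6.960629400223269
```

The packer stands about 3.7 mm too far towards fixture +y: the pad's left strip is exposed at px 306.2–307.7. I'll correct by −3.7 along tool x and lower.

Request:
move_arm --rows '[[[-2, 0, 0], [0, 0, 0], 36], [[-3.7, 0, 0], [0, 0, 0], 36], [[-3.7, 0, 1], [0, 0, 0], 36], [[-3.7, 0, 2], [0, 0, 0], 36], [[-3.7, 0, 2], [0, 0, 0], 36]]'

```text
clock: 10.77
tool_pos: [0.579, -0.0678, 0.0124]
orientation: [-0.0, 0.641, 0.768, -0.0]
wrist_force: [-0.1, 0.0, -2.3]
grip_width: 0.0381
```

Run:
```python
from fx import *
st();s=load("scene")
for r in(216,218,220,222,224): print(r,"now",s.img[r,298:340:1,1].tolist()); 
for c in((309,313),(324,328)):
    print(c,"now",s.img[217:232,c[0]:c[1],1].mean(1).round(0).tolist())
```

```text
t 10.77 tcp [ 0.579  -0.0678  0.0124] yaw 10.31 z [-0.001 -0.    -1.   ] F [-0.1  0.  -2.3] w 38.1
216 now [68, 68, 70, 66, 47, 36, 41, 36, 42, 41, 37, 41, 41, 40, 37, 35, 27, 23, 16, 16, 25, 34, 49, 27, 29, 34, 32, 33, 30, 31, 34, 38, 45, 66, 72, 57, 49, 60, 67, 66, 64, 42]
218 now [64, 65, 68, 65, 50, 37, 37, 37, 43, 42, 41, 41, 40, 43, 53, 64, 43, 26, 22, 21, 23, 46, 60, 40, 32, 32, 28, 30, 31, 29, 41, 39, 47, 71, 80, 76, 87, 67, 58, 43, 22, 4]
220 now [60, 66, 69, 67, 56, 39, 36, 40, 38, 43, 40, 40, 39, 42, 51, 65, 41, 23, 24, 22, 23, 48, 62, 42, 28, 31, 26, 29, 31, 36, 44, 38, 42, 62, 60, 63, 98, 100, 99, 90, 66, 60]
222 now [57, 67, 67, 67, 61, 39, 37, 42, 37, 36, 35, 35, 38, 37, 47, 64, 44, 20, 20, 20, 21, 43, 59, 40, 29, 31, 35, 33, 30, 32, 37, 41, 45, 63, 60, 39, 50, 80, 95, 98, 100, 101]
224 now [59, 68, 70, 67, 63, 41, 39, 35, 41, 47, 52, 54, 55, 53, 56, 61, 59, 58, 64, 65, 67, 66, 68, 64, 65, 63, 66, 64, 64, 65, 62, 47, 45, 63, 62, 38, 36, 39, 40, 46, 51, 64]
(309, 313) now [45.0, 44.0, 44.0, 43.0, 45.0, 39.0, 40.0, 54.0, 65.0, 52.0, 49.0, 47.0, 49.0, 47.0, 48.0]
(324, 328) now [32.0, 30.0, 33.0, 30.0, 28.0, 32.0, 55.0, 65.0, 56.0, 40.0, 37.0, 43.0, 40.0, 38.0, 39.0]
```

Request:
move_arm --rows '[[[0.5, 0, 0.7], [0, 0, 0], 36], [[0.5, 0, 1.4], [0, 0, 0], 36], [[0.5, 0, 1.4], [0, 0, 0], 36]]'

```text
clock: 11.07
tool_pos: [0.579, -0.0676, 0.0123]
orientation: [0.0, 0.641, 0.768, -0.0]
wrist_force: [-4.2, -2.1, 9.9]
grip_width: 0.0379
```

Run:
```python
from fx import *
st();s=load("scene")
for c in((309,313),(324,328)):
    print(c,"now",s.img[217:232,c[0]:c[1],1].mean(1).round(0).tolist())
```

```text
t 11.07 tcp [ 0.579  -0.0676  0.0123] yaw 10.32 z [-0.    -0.001 -1.   ] F [-4.2 -2.1  9.9] w 37.9
(309, 313) now [43.0, 43.0, 43.0, 43.0, 45.0, 38.0, 40.0, 54.0, 65.0, 52.0, 48.0, 48.0, 49.0, 49.0, 50.0]
(324, 328) now [32.0, 32.0, 33.0, 32.0, 28.0, 33.0, 52.0, 64.0, 58.0, 39.0, 39.0, 41.0, 40.0, 39.0, 38.0]
```

Contact at 10 N. I'll release, rise, move clear and inspect from above.

Request:
move_arm --rows '[[[0, 0, -0.7], [0, 0, 0], 40], [[0, 0, -0.7], [0, 0, 0], 45], [[0, 0, -0.7], [0, 0, 0], 50], [[0, 0, -3], [0, 0, 0], 52], [[0, 0, -15], [0, 0, 0], 52]]'

```text
clock: 11.53
tool_pos: [0.5776, -0.0669, 0.025]
orientation: [-0.002, 0.641, 0.768, -0.001]
wrist_force: [-0.3, 0.2, 0.0]
grip_width: 0.052
```

Run:
```python
from fx import *
st()
go(.5568,.2892,.075,39.8);go(.5568,.2892,.12,39.8)
```

```text
t 11.53 tcp [ 0.5776 -0.0669  0.025 ] yaw 10.32 z [-0.004  0.    -1.   ] F [-0.3  0.2  0. ] w 52.0
shift [354.2  43.2 -49.8] turn [ -0.2  -0.1 -29.5] rows 8.6 4.1
shift [354.2  43.  -94.8] turn [ -0.2  -0.1 -29.5] rows 8.9 4.1
```

Request:
move_arm --rows '[[[0, 0, -20], [0, 0, 0], 56], [[0, 0, -50], [0, 0, 0], 62], [[0, 0, -85], [0, 0, 0], 62], [[20, 3, -95], [0, 0, -3], 62], [[55, 7, -95], [0, 0, -8], 62]]'

```text
clock: 11.95
tool_pos: [0.5793, -0.0137, 0.126]
orientation: [0.003, 0.586, 0.81, 0.002]
wrist_force: [0.7, 0.1, 0.5]
grip_width: 0.0621
```

Run:
```python
from fx import *
st()
go(.5568,.2892,.10,39.8)
```

```text
t 11.95 tcp [ 0.5793 -0.0137  0.126 ] yaw 18.24 z [ 0.008 -0.001 -1.   ] F [0.7 0.1 0.5] w 62.1
shift [294.8  73.2  25.5] turn [  0.4   0.3 -21.6] rows 7.3 3.0
```

Request:
move_arm --rows '[[[36, 9, 0], [0, 0, -4], 62], [[75, 18, 0], [0, 0, -8], 62], [[115, 28, 4], [0, 0, -12], 62], [[155, 38, 8], [0, 0, -16], 62], [[195, 48, 14], [0, 0, -20], 62]]'

```text
clock: 12.37
tool_pos: [0.5604, 0.1905, 0.1085]
orientation: [0.0, 0.434, 0.901, 0.0]
wrist_force: [0.8, -0.3, -0.8]
grip_width: 0.0622
```

Run:
```python
from fx import *
st()
go(.5568,.2892,.06,39.8)
s=load("scene");t=load("top");cv2.imwrite("pics/t2.png",t.img);cv2.imwrite("pics/s2.png",s.img)
ov(t,[(fw([.5781,-.0655,np.radians(10.3)],quad(-.02,.02,-.03,.03,.02)),(0,255,0))],(270,155,345,215),10,"pics/i1.png",1.6)
ov(s,[],(290,195,345,235),13,"pics/i2.png",2.5)
```

```text
t 12.37 tcp [0.5604 0.1905 0.1085] yaw 38.5 z [ 0.001  0.    -1.   ] F [ 0.8 -0.3 -0.8] w 62.2
shift [79.5 58.6 48.5] turn [ 0.1  0.  -1.3] rows 2.6 0.2
```

View pics/i1.png

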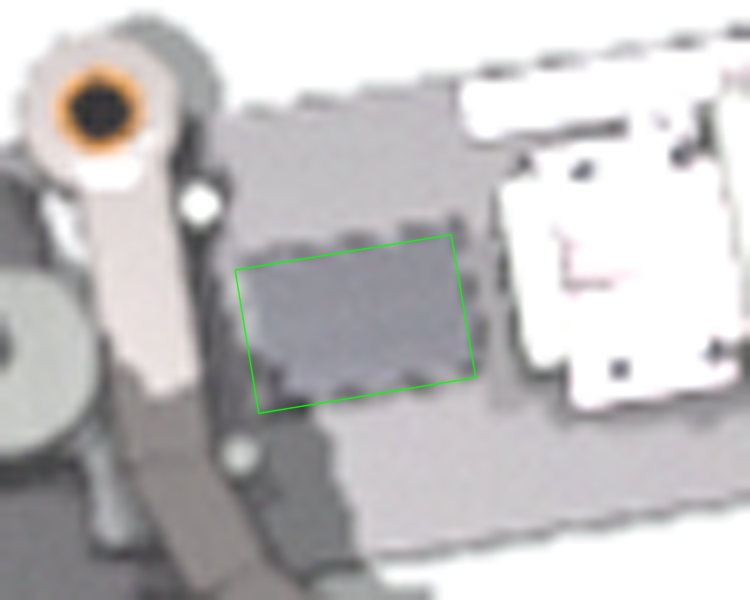

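View pics/i2.png

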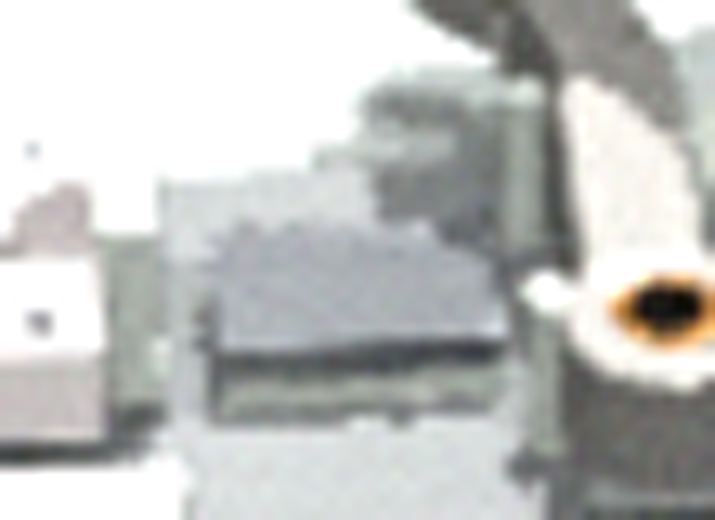

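```bash
cat > pk.py <<'E'
from fx import *
def fitpk(cam,ref,z0,z1,fgbg=None,thr=.35,show=None,yaw0=100.3,xy=(.578,-.065)):
    """fit the dark top face quad at z1 using edge lines"""
    a=np.radians(yaw0); Q=box(xy[0],xy[1],a,z0,z1,.06,.04)[4:]
    L=[];info=[]
    for i in range(4):
        pts,w=edgepts(cam,Q[i],Q[(i+1)%4],half=2.5,lo=.1,hi=.9); l,k=line(pts); L.append(l); info.append((len(pts),k))
    C=np.array([isect(L[i-1],L[i]) for i in range(4)]); X=cam.plane(C,z1)[:,:2]
    print("c",X.mean(0),"lens",[np.linalg.norm(X[(i+1)%4]-X[i]).round(4) for i in range(4)],"ang",[np.degrees(np.arctan2(*(X[(i+1)%4]-X[i])[::-1])).round(1) for i in range(4)],info)
E
python3 - <<'E'
from pk import *
s=load("scene");t=load("top");s.img=cv2.imread("pics/s2.png");t.img=cv2.imread("pics/t2.png")
for n,c,xy in(("t",t,(.578,-.0675)),("s",s,(.578,-.065))):
    print(n);fitpk(c,None,.02,.03,xy=xy)
# soft fit top
g=cv2.cvtColor(t.img,cv2.COLOR_BGR2GRAY); print(g[180:196,290:322:2])
E
```

```text
t
c [ 0.5782 -0.0676] lens [np.float64(0.0743), np.float64(0.0512), np.float64(0.0553), np.float64(0.0472)] ang [np.float64(98.8), np.float64(-145.1), np.float64(-82.3), np.float64(13.0)] [(60, 48), (33, 33), (59, 45), (52, 45)]
s
c [ 0.5798 -0.0663] lens [np.float64(0.0583), np.float64(0.0369), np.float64(0.0601), np.float64(0.0431)] ang [np.float64(101.6), np.float64(173.3), np.float64(-84.9), np.float64(-2.1)] [(58, 55), (32, 22), (57, 33), (42, 41)]
[[ 61 110 103  93  93  81  89  96  90  89  90  92  92 101 103  86]
 [ 63 114  94  87  97  93  91  92  91  92  91  93  91 106 107  70]
 [ 63 106 104  93  92  93  93  91  93  93  93  93  91  87 107  74]
 [ 64  99 113  93  94  93  93  92  91  91  92  94  93  74 107  69]
 [ 61  98 112  95  95  94  93  92  94  94  94  91  93  78 107  91]
 [ 57  94 107  94  93  93  94  95  95  94  94  95  94  87 107 104]
 [ 57  76 115  94  94  94  94  97  94  95  93  92  94  94  95  97]
 [ 53  64 115  95  96  95  95  94  94  93  93  92  92  96  79  96]
 [ 53  65 113  98  96  96  94  95  93  90  92  92  94  97  79  98]
 [ 55  66  96  99  94  95  95  94  94  93  96  94  95  94  82  99]
 [ 60  63  74  88  94  95  94  96  94  96  96  94  93  96  92 105]
 [ 71  65  68  75  85  96  97  97  97  95  96  97  99  79  93 108]
 [ 68  64  70  69  78  98  98  99  98 103  83  90 107  85 103 108]
 [ 61  62  71  75  82  99 103  85  94  97  85  75 104 109 115 107]
 [ 64  63  70  81  68  79  97  75  85  96 109  97 117 122 117 108]
 [ 68  65  73  77  51  47 105 101 103 114 126 121 126 126 119 108]]
```

```bash
cat >> fx.py <<'E'
def stretch(cam,items,roi,k,fn,lo,hi):
    c=Cam.__new__(Cam); c.__dict__.update(cam.__dict__); c.img=np.clip((cam.img.astype(np.float32)-lo)*255/(hi-lo),0,255).astype(np.uint8); ov(c,items,roi,k,fn,1.)
E
python3 - <<'E'
from fx import *
s=load("scene");t=load("top");s.img=cv2.imread("pics/s2.png");t.img=cv2.imread("pics/t2.png")
y=np.radians(10.3)
pad=[.5781,-.0655,y]
it=[(fw(pad,quad(-.02,.02,-.03,.03,.02)),(0,255,0)),(fw(pad,quad(-.02,.02,-.03,.03,.03)),(0,0,255))]
stretch(t,it,(285,170,327,205),18,"pics/i3.png",45,130)
pad=[.578,-.0628,y]
it=[(fw(pad,quad(-.02,.02,-.03,.03,.02)),(0,255,0)),(fw(pad,quad(-.02,.02,-.03,.03,.03)),(0,0,255))]
stretch(s,it,(298,205,338,232),18,"pics/i4.png",10,110)
E
```

```text
(no output)
```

View pics/i3.png

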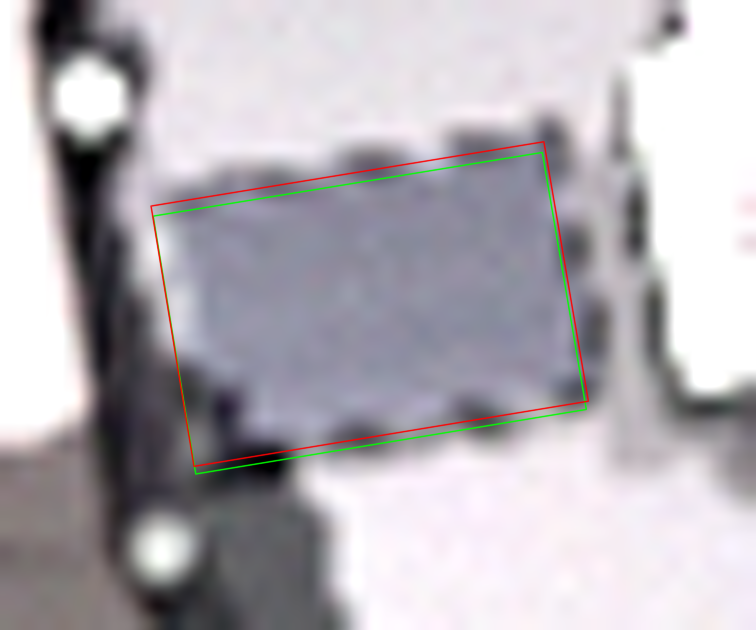

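View pics/i4.png

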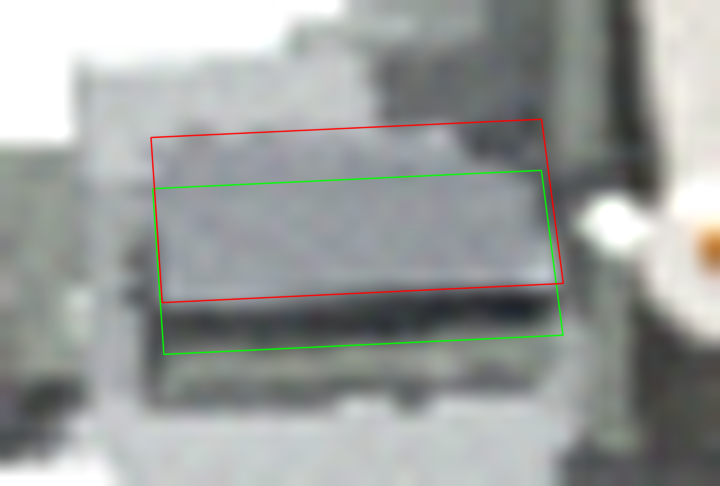

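The first packer sits square in x and yaw, about 1–1.5 mm towards −y. That is easy to trim later together with the second one. Next I'll refine packer A from the initial pictures.

Run:
```python
from pk import *
s=load("scene");t=load("top");s.img=cv2.imread("pics/scene0.png");t.img=cv2.imread("pics/top0.png")
for n,xy,yaw in(("B",(.4068,.2337),136.8),("A",(.5568,.2895),129.8)):
    for c,d in((t,-.0018),(s,.0018)):
        print(n,end=" ");fitpk(c,None,0,.01,yaw0=yaw,xy=(xy[0],xy[1]+d))
pa=box(.5567,.2876,2.2486,0,.01,.06,.04);pb=box(.4067,.2319,2.39,0,.01,.06,.04)
stretch(t,[(pa[4:],(0,0,255))],(157,174,197,214),16,"pics/j1.png",50,170)
stretch(t,[(pb[4:],(0,0,255))],(174,229,214,269),16,"pics/j2.png",50,170)
```

```text
B c [0.4067 0.231 ] lens [np.float64(0.0626), np.float64(0.044), np.float64(0.0654), np.float64(0.0407)] ang [np.float64(136.2), np.float64(-136.5), np.float64(-40.9), np.float64(47.2)] [(60, 60), (60, 56), (60, 58), (60, 60)]
B c [0.4122 0.2349] lens [np.float64(0.0672), np.float64(0.0479), np.float64(0.0711), np.float64(0.0455)] ang [np.float64(136.7), np.float64(-136.5), np.float64(-41.4), np.float64(48.2)] [(51, 49), (60, 60), (60, 60), (16, 16)]
A c [0.5563 0.2865] lens [np.float64(0.0632), np.float64(0.0429), np.float64(0.0629), np.float64(0.0437)] ang [np.float64(130.2), np.float64(-141.7), np.float64(-50.5), np.float64(37.8)] [(60, 55), (60, 55), (60, 57), (60, 57)]
A c [0.5609 0.2911] lens [np.float64(0.0681), np.float64(0.0462), np.float64(0.0688), np.float64(0.045)] ang [np.float64(129.5), np.float64(-140.1), np.float64(-49.4), np.float64(40.7)] [(47, 47), (60, 49), (60, 60), (19, 19)]
```

View pics/j1.png

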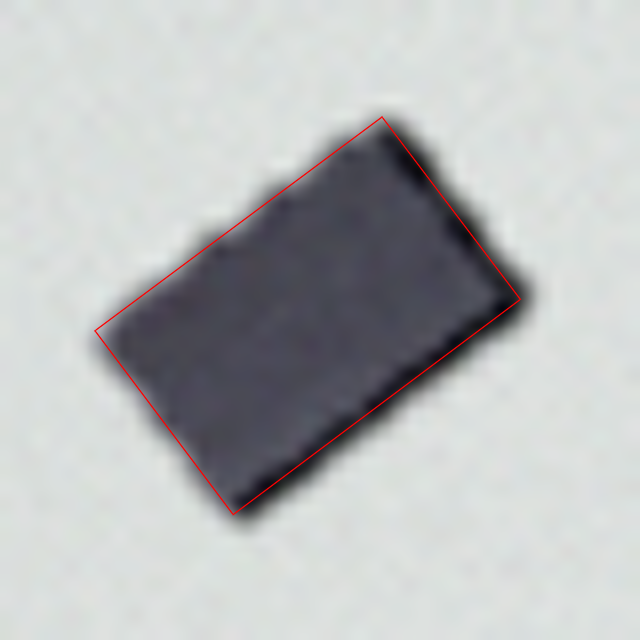

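View pics/j2.png

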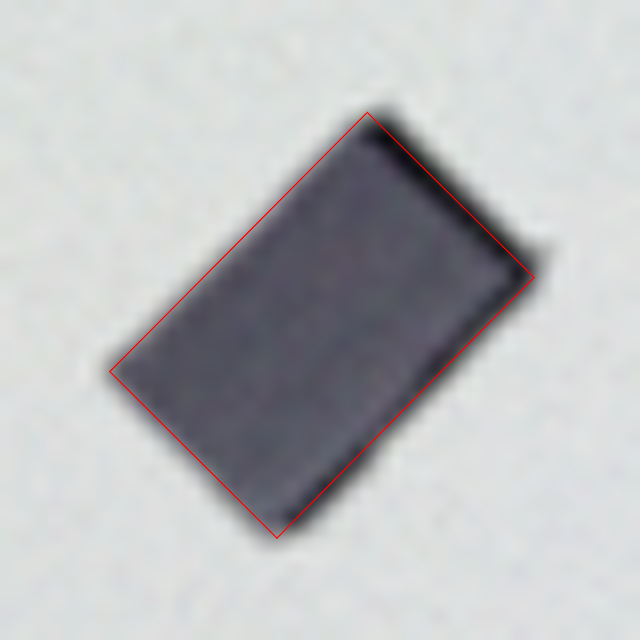

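Run:
```python
from fx import *
st();go(.5555,.2910,.05,39.8);go(.5555,.2910,.004,39.8)
```

```text
t 12.77 tcp [0.5606 0.1871 0.1076] yaw 38.2 z [-0. -0. -1.] F [-0.8  0.2 -0.4] w 62.2
shift [84.9 60.3 57.6] turn [-0.  -0.  -1.6] rows 2.9 0.2
shift [ 84.9  60.3 103.6] turn [-0.  -0.  -1.6] rows 3.5 0.2
```

Request:
move_arm --rows '[[[25, 18, 8], [0, 0, -0.5], 60], [[55, 40, 25], [0, 0, -1], 60], [[80, 57, 45], [0, 0, -1.6], 58], [[84.9, 60.3, 65], [0, 0, -1.6], 58], [[84.9, 60.3, 78], [0, 0, -1.6], 58]]'

```text
clock: 13.18
tool_pos: [0.5547, 0.2929, 0.0277]
orientation: [-0.001, 0.423, 0.906, -0.0]
wrist_force: [-0.3, -0.8, 0.1]
grip_width: 0.058
```

Run:
```python
from fx import *
st();go(.5555,.2910,-.008,39.8)
s=load("scene")
stretch(s,[],(420,190,480,250),12,"pics/k1.png",0,120)
```

```text
t 13.18 tcp [0.5547 0.2929 0.0277] yaw 39.94 z [-0.001 -0.    -1.   ] F [-0.3 -0.8  0.1] w 58.0
shift [-2.  -0.5 35.7] turn [-0.1 -0.   0.1] rows 0.9 0.0
```

View pics/k1.png

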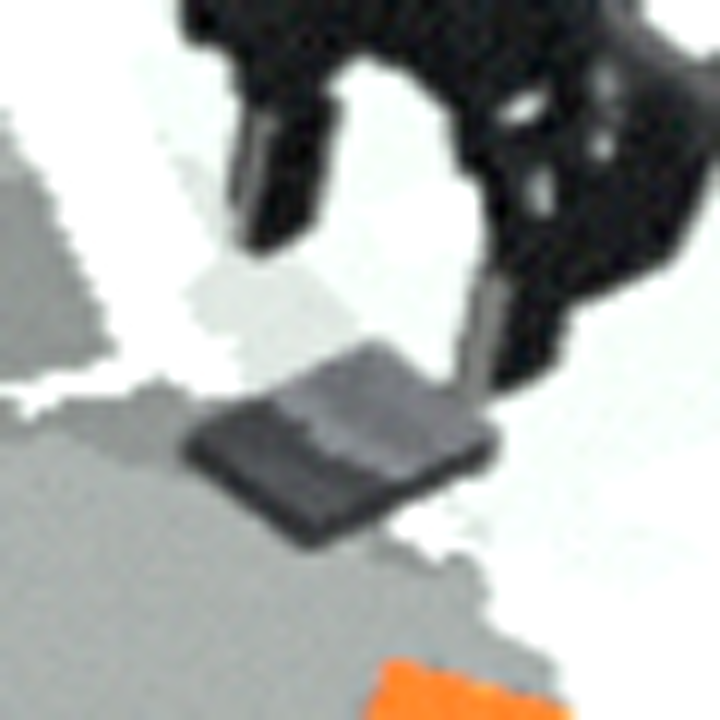

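k1 shows the packer, centre about (340,440), between the fingertips at (270,250) and (510,385), clear of the orange piece. I'll descend the same way.

Request:
move_arm --rows '[[[-2, -0.5, 10], [0, 0, 0], 56], [[-2, -0.5, 20], [0, 0, 0], 54], [[-2, -0.5, 28], [0, 0, 0], 52], [[-2, -0.5, 33], [0, 0, 0], 50], [[-2, -0.5, 35], [0, 0, 0], 49]]'

```text
clock: 13.65
tool_pos: [0.5558, 0.2897, -0.0065]
orientation: [-0.001, 0.424, 0.906, -0.0]
wrist_force: [0.2, -0.1, -0.3]
grip_width: 0.049
```

Run:
```python
from fx import *
st();go(.5555,.2910,-.008,39.8)
s=load("scene")
stretch(s,[],(420,190,480,250),12,"pics/k2.png",0,120)
```

```text
t 13.65 tcp [ 0.5558  0.2897 -0.0065] yaw 39.85 z [-0.001 -0.    -1.   ] F [ 0.2 -0.1 -0.3] w 49.0
shift [1.2 0.6 1.5] turn [-0.1 -0.   0.1] rows 0.0 0.0
```

View pics/k2.png

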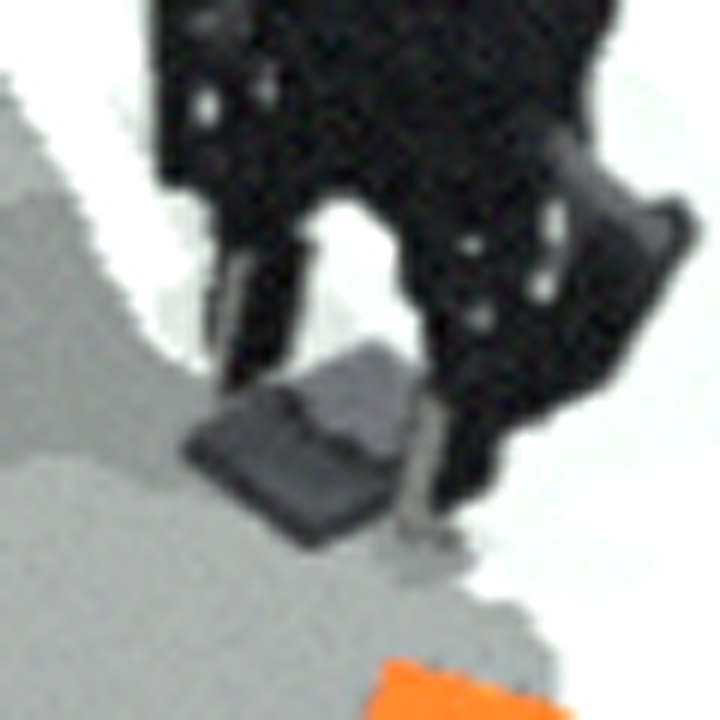

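Request:
move_arm --rows '[[[1, 0.5, 1], [0, 0, 0], 48], [[1.2, 0.6, 1.2], [0, 0, 0], 44], [[1.2, 0.6, 1.2], [0, 0, 0], 38], [[1.2, 0.6, 1.2], [0, 0, 0], 36], [[1.2, 0.6, 1.2], [0, 0, 0], 36]]' --squeeze 60

```text
clock: 14.12
tool_pos: [0.5558, 0.2921, -0.0063]
orientation: [0.0, 0.423, 0.906, 0.0]
wrist_force: [-0.8, -0.2, 6.4]
grip_width: 0.0378
```

Request:
move_arm --rows '[[[0, 0, -2], [0, 0, 0], 36], [[0, 0, -8], [0, 0, 0], 36], [[0, 0, -18], [0, 0, 0], 36], [[0, 0, -32], [0, 0, 0], 36], [[0, 0, -50], [0, 0, 0], 36]]'

```text
clock: 14.53
tool_pos: [0.555, 0.2916, 0.0435]
orientation: [-0.001, 0.423, 0.906, -0.001]
wrist_force: [-0.0, -0.6, -1.7]
grip_width: 0.0375
```

Run:
```python
from fx import *
st();go(.5784,-.0643,.10,10.3)
s=load("scene")
stretch(s,[],(410,180,480,240),11,"pics/k3.png",0,140)
```

```text
t 14.53 tcp [0.555  0.2916 0.0435] yaw 39.92 z [-0.002 -0.001 -1.   ] F [-0.  -0.6 -1.7] w 37.5
shift [-287.9 -210.5  -56.3] turn [-0.1 -0.  29.6] rows 8.7 4.1
```

View pics/k3.png

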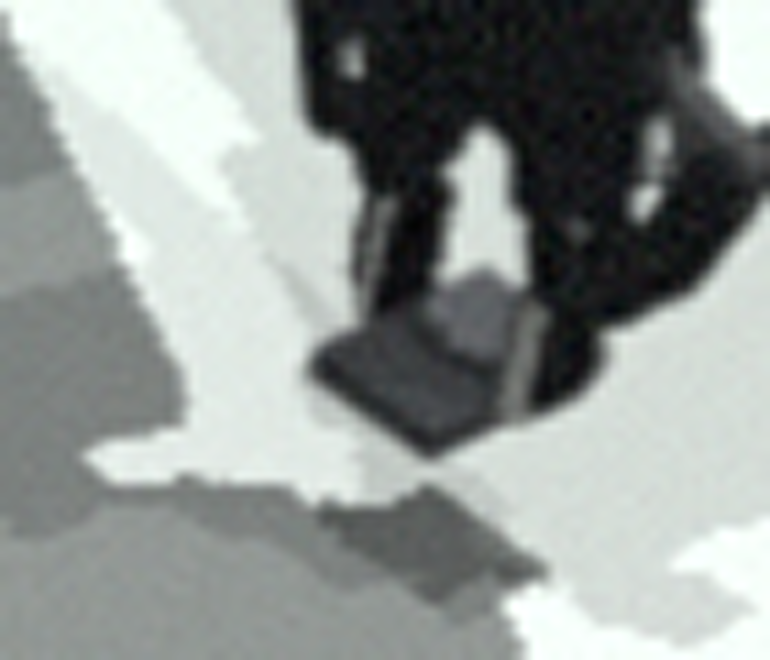

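Request:
move_arm --rows '[[[-8, -6, -25], [0, 0, 2], 36], [[-28, -20, -50], [0, 0, 6], 36], [[-58, -42, -60], [0, 0, 11], 36], [[-90, -66, -62], [0, 0, 16], 36], [[-122, -89, -62], [0, 0, 20], 36]]'

```text
clock: 15.0
tool_pos: [0.5665, 0.1403, 0.1072]
orientation: [0.001, 0.575, 0.818, 0.001]
wrist_force: [0.6, -0.9, -1.8]
grip_width: 0.0377
```

Run:
```python
from fx import *
st();go(.5784,-.0643,.10,10.3)
```

```text
t 15.0 tcp [0.5665 0.1403 0.1072] yaw 19.75 z [ 0.003  0.001 -1.   ] F [ 0.6 -0.9 -1.8] w 37.7
shift [-196.6  -58.     7.1] turn [0.2 0.  9.4] rows 4.9 1.3
```

Request:
move_arm --rows '[[[-38, -11, 0], [0, 0, 2], 36], [[-78, -23, 0], [0, 0, 4], 36], [[-118, -35, 0], [0, 0, 6.5], 36], [[-158, -47, 0], [0, 0, 9], 36], [[-185, -55, 4], [0, 0, 9.4], 36]]'

```text
clock: 15.42
tool_pos: [0.5776, -0.055, 0.1025]
orientation: [0.001, 0.641, 0.768, 0.0]
wrist_force: [0.3, 0.7, -2.3]
grip_width: 0.0378
```

Run:
```python
from fx import *
st();go(.5784,-.0643,.03,10.3)
```

```text
t 15.42 tcp [ 0.5776 -0.055   0.1025] yaw 10.31 z [ 0.002 -0.001 -1.   ] F [ 0.3  0.7 -2.3] w 37.8
shift [-9.2 -1.1 72.5] turn [0.1 0.1 0. ] rows 1.8 0.0
```

Request:
move_arm --rows '[[[-5, -1, 6], [0, 0, 0], 36], [[-8.5, -1.1, 22], [0, 0, 0], 36], [[-8.5, -1.1, 42], [0, 0, 0], 36], [[-8.5, -1.1, 60], [0, 0, 0], 36], [[-8.5, -1.1, 69], [0, 0, 0], 36]]'

```text
clock: 15.83
tool_pos: [0.5763, -0.0596, 0.0305]
orientation: [-0.001, 0.639, 0.769, -0.001]
wrist_force: [0.0, 0.8, -1.5]
grip_width: 0.0379
```

Request:
move_arm --rows '[[[0, 0, 0], [0, 0, 0], 36], [[0, 0, 0], [0, 0, 0], 36]]'

```text
clock: 16.0
tool_pos: [0.5773, -0.0596, 0.0321]
orientation: [-0.0, 0.639, 0.769, -0.0]
wrist_force: [0.2, -0.5, -2.2]
grip_width: 0.0379
```

Run:
```python
from fx import *
st();go(.5784,-.0643,.026,10.3)
s=load("scene");cv2.imwrite("pics/s3.png",s.img)
stretch(s,[],(295,190,343,235),15,"pics/l1.png",10,80)
```

```text
t 16.0 tcp [ 0.5773 -0.0596  0.0321] yaw 10.55 z [-0.001 -0.    -1.   ] F [ 0.2 -0.5 -2.2] w 37.9
shift [-4.8  0.2  6.1] turn [-0.1 -0.   0.2] rows 0.2 0.0
```

View pics/l1.png

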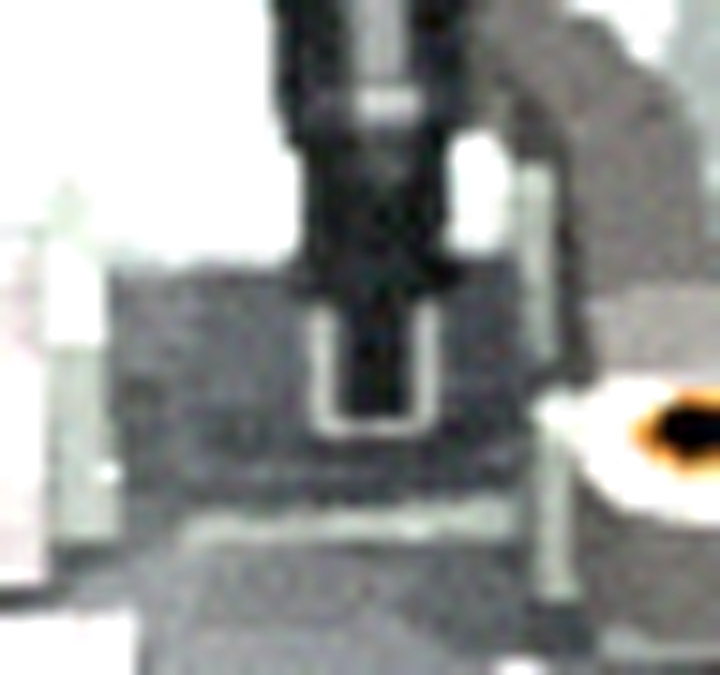

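Request:
move_arm --rows '[[[-3, 0, 2], [0, 0, 0.2], 36], [[-4.8, 0, 4], [0, 0, 0.2], 36], [[-4.8, 0, 5.5], [0, 0, 0.2], 36], [[-4.8, 0, 6], [0, 0, 0.2], 36], [[-4.8, 0, 6], [0, 0, 0.2], 36]]'

```text
clock: 16.47
tool_pos: [0.5782, -0.0649, 0.026]
orientation: [-0.0, 0.641, 0.768, -0.0]
wrist_force: [-0.2, -0.1, -1.3]
grip_width: 0.0374
```

Run:
```python
from fx import *
st();go(.5784,-.0643,.0225,10.3)
```

```text
t 16.47 tcp [ 0.5782 -0.0649  0.026 ] yaw 10.3 z [-0.001 -0.    -1.   ] F [-0.2 -0.1 -1.3] w 37.4
shift [0.5 0.3 3.5] turn [-0.  0.  0.] rows 0.1 0.0
```

Request:
move_arm --rows '[[[0.5, 0.3, 0.8], [0, 0, 0], 36], [[0.5, 0.3, 1.6], [0, 0, 0], 36], [[0.5, 0.3, 2.4], [0, 0, 0], 36], [[0.5, 0.3, 2.4], [0, 0, 0], 36]]'

```text
clock: 16.8
tool_pos: [0.5785, -0.0642, 0.0237]
orientation: [-0.0, 0.641, 0.768, -0.0]
wrist_force: [-1.0, -0.2, 1.7]
grip_width: 0.0377
```

Request:
move_arm --rows '[[[0, 0, 0.3], [0, 0, 0], 37], [[0, 0, 0], [0, 0, 0], 43], [[0, 0, 0], [0, 0, 0], 50], [[0, 0, -3], [0, 0, 0], 52], [[0, 0, -15], [0, 0, 0], 54]]'

```text
clock: 17.22
tool_pos: [0.5771, -0.0641, 0.0375]
orientation: [-0.002, 0.641, 0.768, -0.001]
wrist_force: [-0.6, -0.2, 0.6]
grip_width: 0.0542
```

Request:
move_arm --rows '[[[0, 0, -20], [0, 0, 0], 54], [[0, 0, -50], [0, 0, 0], 54], [[10, 0, -72], [0, 0, 0], 54], [[45, 0, -75], [0, 0, 0], 54], [[85, 0, -75], [0, 0, 0], 54]]'

```text
clock: 17.63
tool_pos: [0.5654, 0.0188, 0.1169]
orientation: [0.002, 0.642, 0.767, 0.002]
wrist_force: [0.8, 0.4, -0.9]
grip_width: 0.054
```

Request:
move_arm --rows '[[[40, 0, 0], [0, 0, 0], 54], [[80, 0, 0], [0, 0, 0], 54], [[110, 0, 0], [0, 0, 0], 54]]'

```text
clock: 17.88
tool_pos: [0.543, 0.1301, 0.1148]
orientation: [0.0, 0.64, 0.768, 0.0]
wrist_force: [0.5, -0.7, 0.3]
grip_width: 0.0544
```

Run:
```python
from fx import *
st()
s=load("scene");t=load("top");cv2.imwrite("pics/t4.png",t.img);cv2.imwrite("pics/s4.png",s.img)
y=np.radians(10.3)
pad=[.5781,-.0655,y]
stretch(t,[(fw(pad,quad(-.02,.02,-.03,.03,.02)),(0,255,0)),(fw(pad,quad(-.02,.02,-.03,.03,.04)),(0,0,255))],(285,165,327,205),18,"pics/n1.png",45,130)
pad=[.578,-.0628,y]
stretch(s,[(fw(pad,quad(-.02,.02,-.03,.03,.02)),(0,255,0)),(fw(pad,quad(-.02,.02,-.03,.03,.04)),(0,0,255))],(298,202,338,232),18,"pics/n2.png",10,110)
```

```text
t 17.88 tcp [0.543  0.1301 0.1148] yaw 10.34 z [ 0.001  0.    -1.   ] F [ 0.5 -0.7  0.3] w 54.4
```

View pics/n1.png

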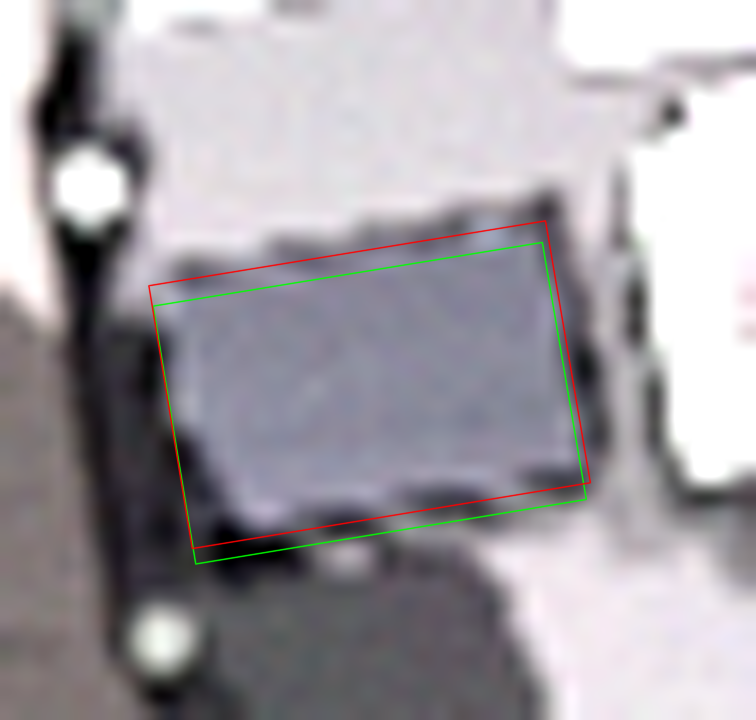

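View pics/n2.png

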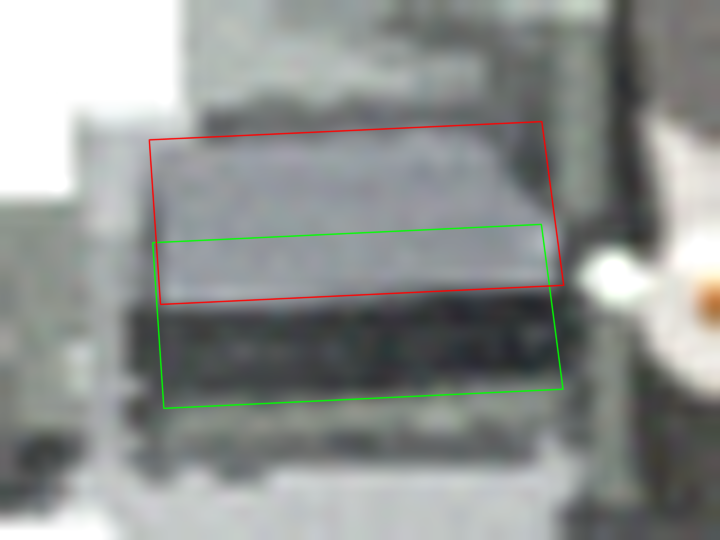

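```bash
cat > prof.py <<'E'
from fx import *
def prof(cam,img,p,z,xs,ys):
    g=cv2.cvtColor(img,cv2.COLOR_BGR2GRAY).astype(np.float32); out=0
    for x in xs:
        uv=np.float32(cam.proj(fw(p,[(x,y,z) for y in ys]))); out=out+cv2.remap(g,uv[:,0][None],uv[:,1][None],cv2.INTER_LINEAR)[0]
    return out/len(xs)
def show(cam,p,imgs,xs,e0,e1):
    for c in(e0,e1):
        ys=np.arange(c-.008,c+.0081,.001)
        print("ys",(ys*1000).round().astype(int).tolist())
        for n,im,z in imgs: print(n,prof(cam,im,p,z,xs,ys).round().astype(int).tolist())
E
python3 - <<'E'
from prof import *
t=load("top");s=load("scene")
I=lambda n:cv2.imread(f"pics/{n}.png")
y=np.radians(10.3)
print("TOP");show(t,[.5781,-.0655,y],[("pad ",I("top0"),.02),("B   ",I("t2"),.03),("A   ",I("t4"),.04)],np.arange(.0,.0165,.002),-.03,.03)
print("SCENE top face");show(s,[.578,-.0628,y],[("pad ",I("scene0"),.02),("B   ",I("s2"),.03),("A   ",I("s4"),.04)],np.arange(.004,.0165,.002),-.03,.03)
E
```

```text
TOP
ys [-38, -37, -36, -35, -34, -33, -32, -31, -30, -29, -28, -27, -26, -25, -24, -23, -22]
pad  [99, 101, 101, 100, 98, 97, 105, 121, 139, 155, 169, 180, 185, 185, 185, 185, 186]
B    [103, 105, 106, 102, 97, 92, 90, 88, 88, 90, 92, 92, 92, 92, 92, 92, 92]
A    [101, 103, 103, 98, 89, 81, 77, 77, 79, 84, 89, 91, 91, 91, 91, 91, 91]
ys [22, 23, 24, 25, 26, 27, 28, 29, 30, 31, 32, 33, 34, 35, 36, 37, 38]
pad  [187, 187, 187, 186, 185, 179, 169, 156, 141, 123, 105, 92, 82, 71, 63, 60, 59]
B    [94, 94, 95, 98, 103, 107, 110, 113, 114, 110, 103, 94, 85, 75, 67, 64, 62]
A    [93, 93, 93, 94, 95, 92, 87, 80, 73, 65, 62, 62, 62, 63, 63, 63, 61]
SCENE top face
ys [-38, -37, -36, -35, -34, -33, -32, -31, -30, -29, -28, -27, -26, -25, -24, -23, -22]
pad  [76, 76, 77, 77, 78, 86, 95, 104, 117, 131, 139, 142, 143, 144, 144, 144, 145]
B    [75, 74, 72, 66, 60, 58, 57, 57, 62, 68, 72, 72, 72, 73, 73, 73, 73]
A    [76, 76, 75, 72, 68, 65, 61, 57, 59, 65, 70, 70, 71, 71, 71, 72, 72]
ys [22, 23, 24, 25, 26, 27, 28, 29, 30, 31, 32, 33, 34, 35, 36, 37, 38]
pad  [147, 147, 147, 148, 147, 143, 138, 128, 106, 84, 70, 61, 52, 52, 56, 59, 59]
B    [70, 70, 70, 70, 69, 68, 66, 61, 56, 51, 52, 57, 64, 75, 89, 101, 106]
A    [68, 69, 70, 71, 72, 71, 70, 67, 58, 50, 50, 53, 57, 61, 66, 67, 66]
```

Profiles across the ends put A within about 0.5 mm and B within about 1 mm of the pad in y, so the stack is flush and released. Now the handle, line and pointer.

Run:
```python
from prof import *
t=load("top");s=load("scene");I=lambda n:cv2.imread(f"pics/{n}.png")
t.img=I("t4");s.img=I("s4");y=np.radians(10.3)
for c,p,n,r in((t,[.5781,-.0655,y],"t",(310,145,375,200)),(s,[.578,-.0628,y],"s",(255,180,330,240))):
    L=lambda q,col:(fw(p,q),col)
    its=[]
    for yy in(-.095,-.105): its.append(L([(-.023,yy,.084),(.023,yy,.084),(.023,yy,.084)],(0,0,255)))
    for yy in(-.09,-.1,-.11,-.12,-.13,-.14): its.append(L([(.035,yy,.04),(.05,yy,.04),(.05,yy,.04)],(0,255,0)))
    stretch(c,its,r,11 if n=="t" else 10,f"pics/o_{n}.png",20,230)
```

```text
(no output)
```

View pics/o_t.png

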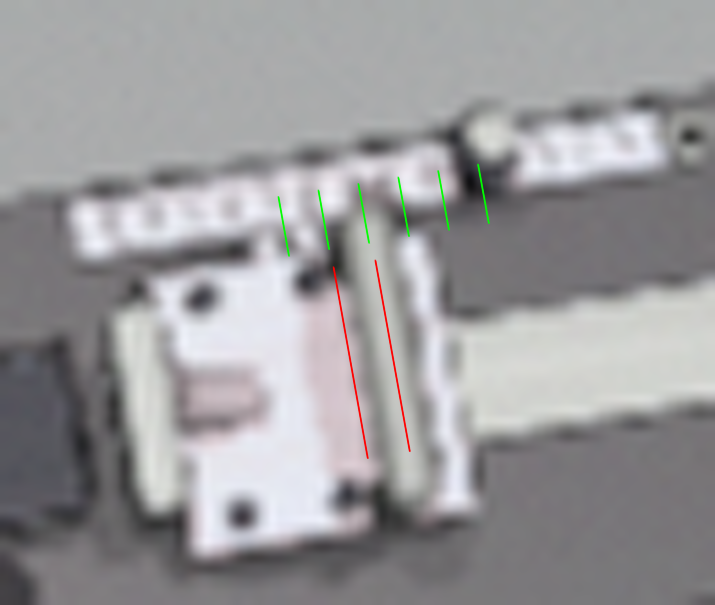

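View pics/o_s.png

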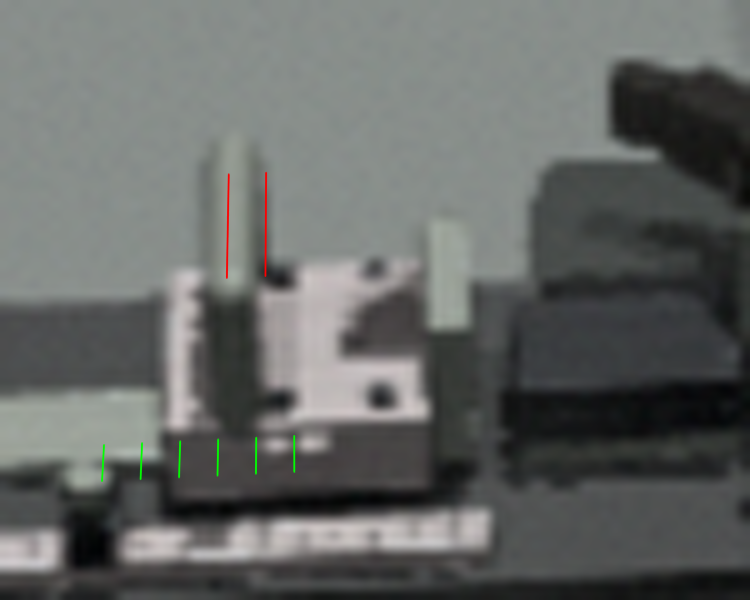

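Run:
```python
from prof import *
t=load("top");s=load("scene");y=np.radians(10.3)
for c,p,n,r in((t,[.5781,-.0655,y],"t",(328,148,364,176)),(s,[.578,-.0628,y],"s",(257,216,297,246))):
    L=lambda q,col:(fw(p,q),col)
    its=[]
    for yy in(-.09,-.14): its.append(L([(.05,yy,.04),(.065,yy,.04),(.065,yy,.04)],(0,255,0)))
    stretch(c,[],r,20 if n=="t" else 19,f"pics/q_{n}.png",20,210)
    stretch(c,its,r,20 if n=="t" else 19,f"pics/qq_{n}.png",20,210)
```

```text
(no output)
```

View pics/qq_t.png

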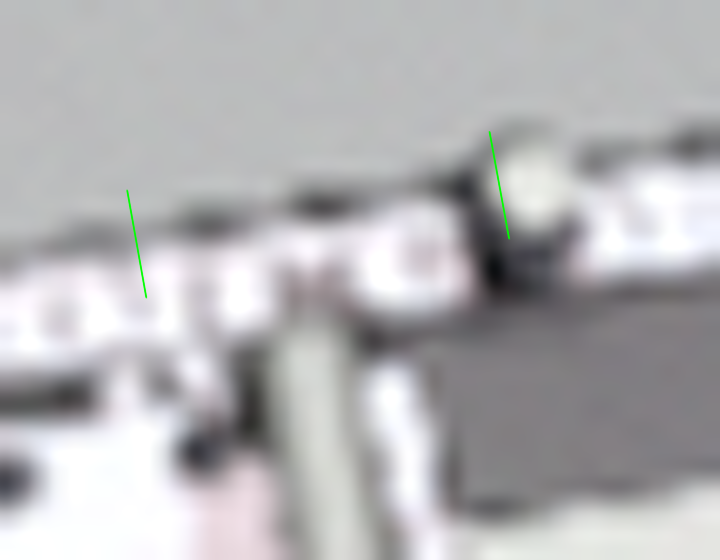

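View pics/qq_s.png

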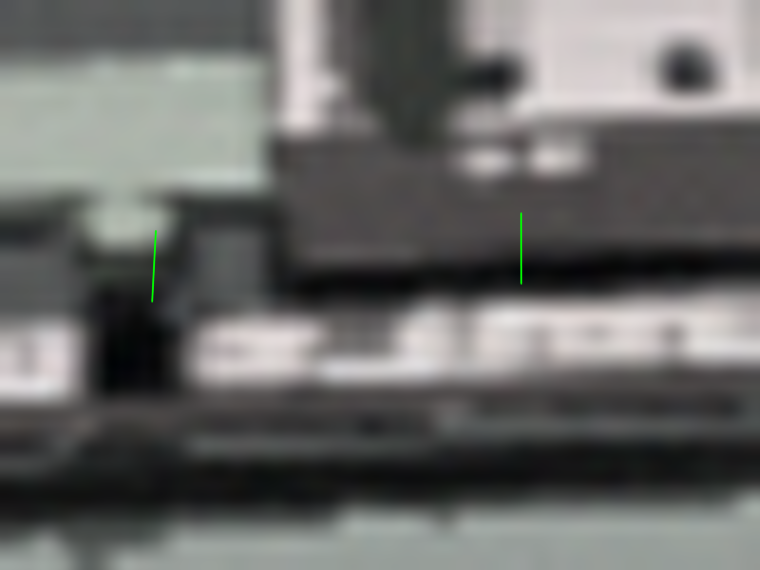

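Run:
```python
from prof import *
t=load("top");s=load("scene");y=np.radians(10.3)
stretch(s,[],(254,222,278,244),32,"pics/r_s.png",10,120)
stretch(t,[],(346,148,366,168),32,"pics/r_t.png",30,200)
```

```text
(no output)
```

View pics/r_s.png

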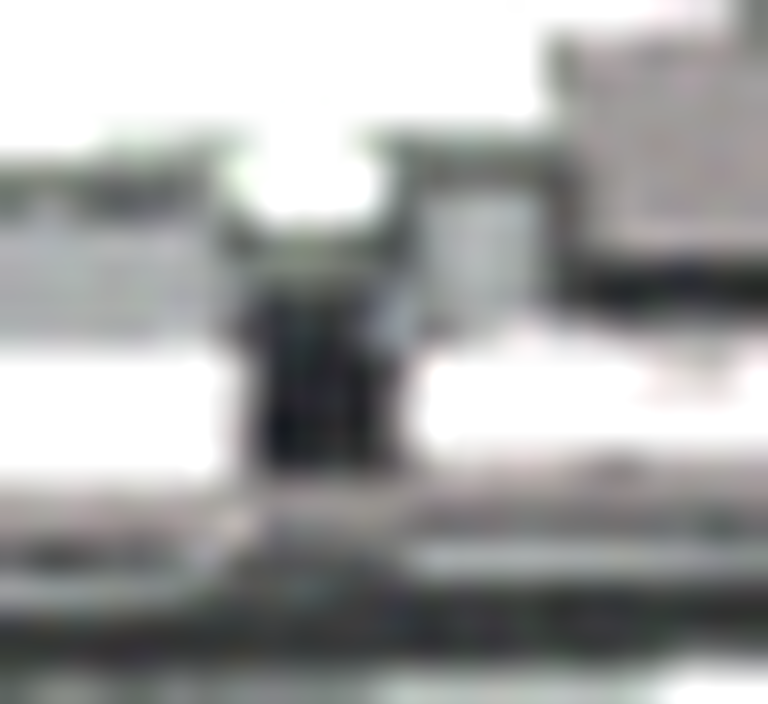

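View pics/r_t.png

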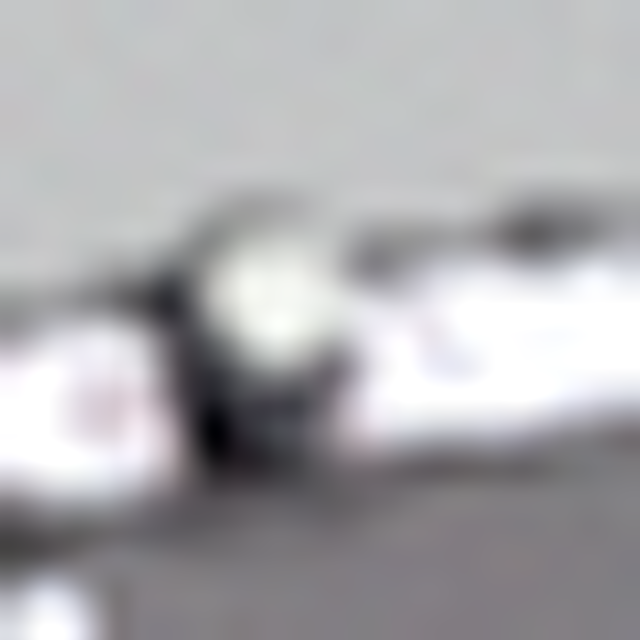

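Run:
```python
from prof import *
t=load("top");s=load("scene");y=np.radians(10.3)
def toF(p,X): 
    d=X[:2]-np.array(p[:2]); c,q=np.cos(p[2]),np.sin(p[2]); return np.round([c*d[0]+q*d[1],-q*d[0]+c*d[1]],4)
for z in(.03,.035,.04,.045): print(z,"scene",toF([.578,-.0628,y],s.plane((263.7,231.4),z)[0]),"top",toF([.5781,-.0655,y],t.plane((353.9,160.3),z)[0]))
for z in(.05,.06): print("knob",z,"scene",toF([.578,-.0628,y],s.plane((254+310/32-.5,222+180/32-.5),z)[0]),"top",toF([.5781,-.0655,y],t.plane((346+270/32-.5,148+295/32-.5),z)[0]))
st();X=fw([.5783,-.0643,y],(0,-.104,0))[0];print(X);go(X[0],X[1],.10,-79.7);go(X[0],X[1],.059,-79.7)
```

```text
0.03 scene [ 0.0531 -0.1433] top [ 0.0491 -0.1437]
0.035 scene [ 0.059  -0.1427] top [ 0.0482 -0.1429]
0.04 scene [ 0.0649 -0.1421] top [ 0.0472 -0.1421]
0.045 scene [ 0.0708 -0.1415] top [ 0.0463 -0.1413]
knob 0.05 scene [ 0.0597 -0.1427] top [ 0.055  -0.1423]
knob 0.06 scene [ 0.0717 -0.1415] top [ 0.053  -0.1407]
t 18.48 tcp [0.5437 0.1268 0.1135] yaw 10.24 z [-0.001 -0.    -1.   ] F [0.6 0.1 0.5] w 54.0
[ 0.5969 -0.1666  0.    ]
shift [-298.2    0.2   13.5] turn [-0.   0.  89.9] rows 7.2 12.6
shift [-298.2    0.2   54.5] turn [-0.   0.  89.9] rows 7.3 12.6
```

Both views agree on the line at y≈−89.9 mm and the pointer at y≈−142.3 mm, so travel is about 52.4 mm. Moving over the handle, turned a quarter.

Request:
move_arm --rows '[[[-15, 0, 0], [0, 0, 6], 48], [[-40, 0, 0], [0, 0, 13], 44], [[-66, 0, 0], [0, 0, 20], 40], [[-92, 0, 0], [0, 0, 27], 40], [[-118, 0, 0], [0, 0, 34], 40]]'

```text
clock: 18.9
tool_pos: [0.5647, 0.0101, 0.1135]
orientation: [-0.0, 0.839, 0.544, -0.0]
wrist_force: [1.3, 0.0, -0.0]
grip_width: 0.0403
```

Run:
```python
from fx import *
st();go(.5969,-.1666,.11,-79.7)
```

```text
t 18.9 tcp [0.5647 0.0101 0.1135] yaw -24.04 z [-0.001 -0.    -1.   ] F [ 1.3  0.  -0. ] w 40.3
shift [-148.2  101.3    3.5] turn [-0.   0.  55.7] rows 4.3 7.8
```

Request:
move_arm --rows '[[[-26, 18, 0], [0, 0, 7], 40], [[-52, 36, 0], [0, 0, 14], 40], [[-78, 53, 0], [0, 0, 21], 40], [[-102, 70, 0], [0, 0, 28], 40], [[-124, 85, 0], [0, 0, 35], 40]]'

```text
clock: 19.32
tool_pos: [0.5928, -0.1386, 0.1135]
orientation: [0.0, 0.964, 0.266, -0.0]
wrist_force: [0.1, 0.9, -0.2]
grip_width: 0.0403
```

Run:
```python
from fx import *
st();go(.5969,-.1666,.11,-79.7)
```

```text
t 19.32 tcp [ 0.5928 -0.1386  0.1135] yaw -59.1 z [-0.001 -0.    -1.   ] F [ 0.1  0.9 -0.2] w 40.3
shift [-10.9  26.2   3.5] turn [-0.   0.  20.6] rows 0.7 2.9
```

Request:
move_arm --rows '[[[-4, 9, 0], [0, 0, 7], 40], [[-8, 18, 0], [0, 0, 14], 40], [[-10.5, 25, 1], [0, 0, 20.6], 40], [[-10.5, 25.5, 2], [0, 0, 20.6], 40], [[-10.5, 25.5, 2], [0, 0, 20.6], 40]]'

```text
clock: 19.73
tool_pos: [0.5967, -0.1639, 0.1112]
orientation: [-0.0, 0.996, 0.094, -0.001]
wrist_force: [0.0, 0.6, -0.4]
grip_width: 0.04
```

Run:
```python
from fx import *
st();go(.5969,-.1666,.0605,-79.7)
s=load("scene");stretch(s,[],(250,160,330,235),9,"pics/u1.png",10,160)
```

```text
t 19.73 tcp [ 0.5967 -0.1639  0.1112] yaw -79.16 z [-0.001  0.    -1.   ] F [ 0.   0.6 -0.4] w 40.0
shift [-0.2  2.7 50.7] turn [-0.   0.1  0.5] rows 1.2 0.1
```

View pics/u1.png

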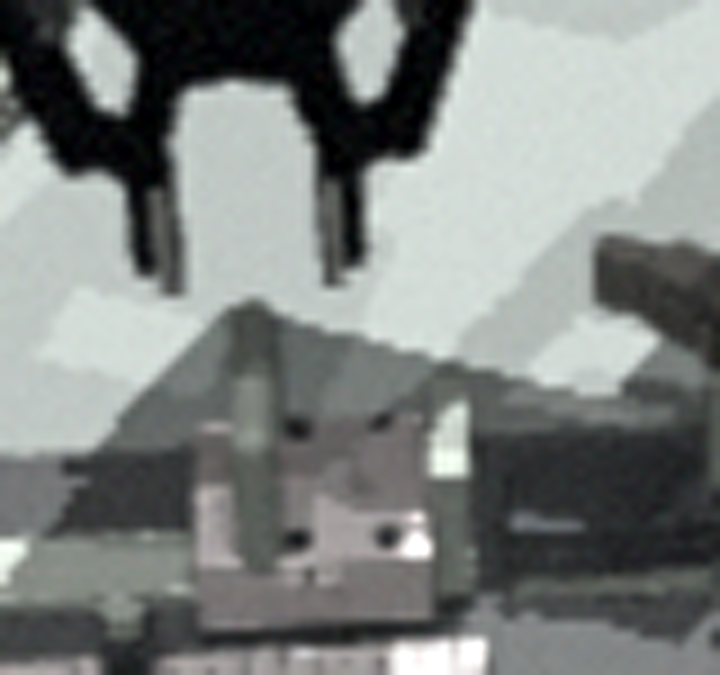

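u1 shows the fingers, crop x≈165 and 340, straddling the bar at x≈255. Descending.

Request:
move_arm --rows '[[[0, 2.5, 10], [0, 0, 0.5], 40], [[0, 2.7, 22], [0, 0, 0.5], 40], [[0, 2.7, 34], [0, 0, 0.5], 40], [[0, 2.7, 44], [0, 0, 0.5], 40], [[0, 2.7, 47], [0, 0, 0.5], 40]]'

```text
clock: 20.2
tool_pos: [0.5958, -0.1653, 0.0617]
orientation: [-0.001, 0.996, 0.089, -0.002]
wrist_force: [0.7, 1.0, -0.4]
grip_width: 0.0398
```

Run:
```python
from fx import *
st();go(.5969,-.1666,.0605,-79.7)
s=load("scene");stretch(s,[],(250,160,330,235),9,"pics/u2.png",10,160)
```

```text
t 20.2 tcp [ 0.5958 -0.1653  0.0617] yaw -79.74 z [-0.005  0.001 -1.   ] F [ 0.7  1.  -0.4] w 39.8
shift [0.9 1.4 1.2] turn [-0.1  0.2 -0. ] rows 0.0 0.0
```

View pics/u2.png

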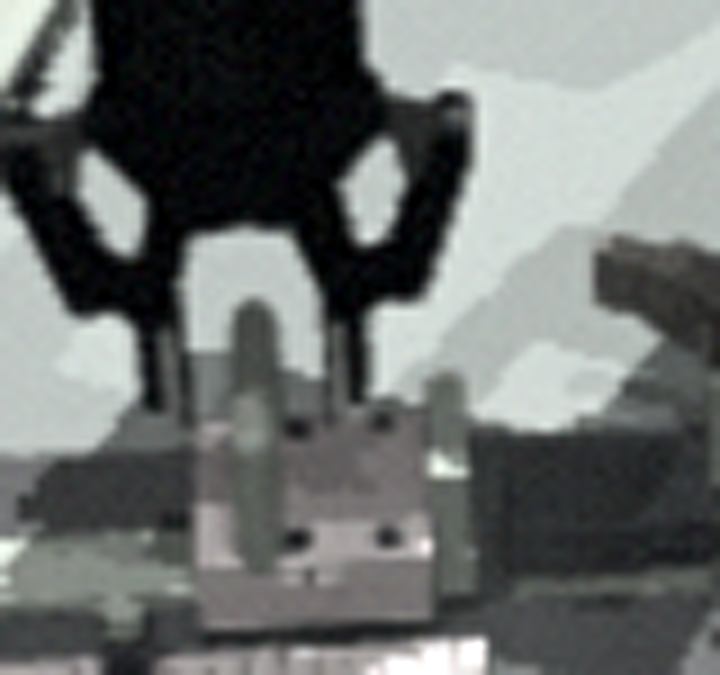

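Request:
move_arm --rows '[[[0.5, 1.2, 1], [0, 0, 0], 30], [[0.5, 1.2, 1], [0, 0, 0], 22], [[0.5, 1.2, 1], [0, 0, 0], 14], [[0.5, 1.2, 1], [0, 0, 0], 8], [[0.5, 1.2, 1], [0, 0, 0], 8]]' --squeeze 100

```text
clock: 20.67
tool_pos: [0.5984, -0.1664, 0.0642]
orientation: [-0.0, 0.996, 0.089, -0.0]
wrist_force: [0.0, 5.2, 1.3]
grip_width: 0.0103
```

Run:
```python
from fx import *
st()
```

```text
t 20.67 tcp [ 0.5984 -0.1664  0.0642] yaw -79.8 z [-0.     0.001 -1.   ] F [0.  5.2 1.3] w 10.3
```

Request:
move_arm --rows '[[[0, 5, 0], [0, 0, 0], 8], [[0, 15, 0], [0, 0, 0], 8], [[0, 27, 0], [0, 0, 0], 8], [[0, 39, 0], [0, 0, 0], 8], [[0, 47, 0], [0, 0, 0], 8]]'

```text
clock: 21.08
tool_pos: [0.6067, -0.2119, 0.0642]
orientation: [-0.001, 0.996, 0.089, -0.0]
wrist_force: [0.7, 13.1, 4.5]
grip_width: 0.0106
```

Request:
move_arm --rows '[[[0, 3, 0], [0, 0, 0], 8], [[0, 4, 0], [0, 0, 0], 8], [[0, 4, 0], [0, 0, 0], 8], [[0, 4, 0], [0, 0, 0], 8]]'

```text
clock: 21.42
tool_pos: [0.6073, -0.2151, 0.0642]
orientation: [-0.001, 0.996, 0.089, -0.0]
wrist_force: [-1.0, 11.9, 3.4]
grip_width: 0.0104
```

Run:
```python
from prof import *
st()
s=load("scene");t=load("top");cv2.imwrite("pics/s5.png",s.img);cv2.imwrite("pics/t5.png",t.img)
stretch(s,[],(235,165,325,240),8,"pics/v1.png",10,160)
stretch(s,[],(254,216,284,242),24,"pics/v2.png",10,130)
y=np.radians(10.3)
stretch(t,[],(320,140,380,200),10,"pics/v3.png",10,200)
```

```text
t 21.42 tcp [ 0.6073 -0.2151  0.0642] yaw -79.81 z [-0.001  0.003 -1.   ] F [-1.  11.9  3.4] w 10.4
```

View pics/v1.png

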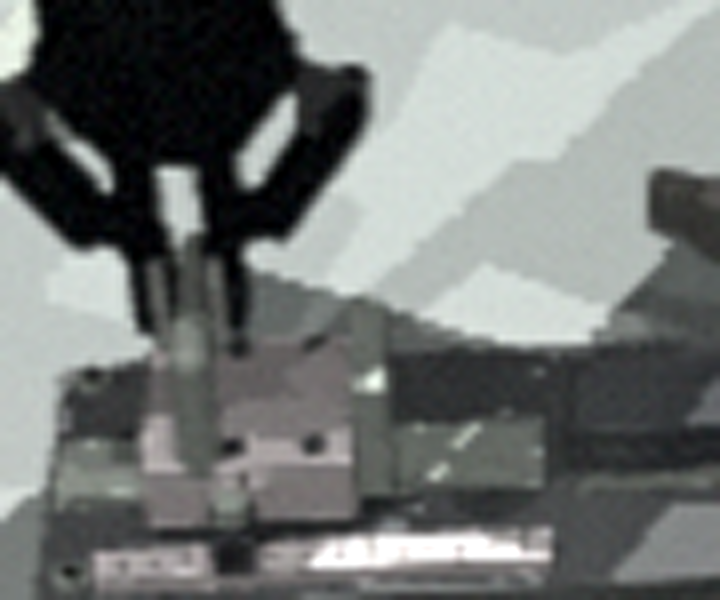

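View pics/v2.png

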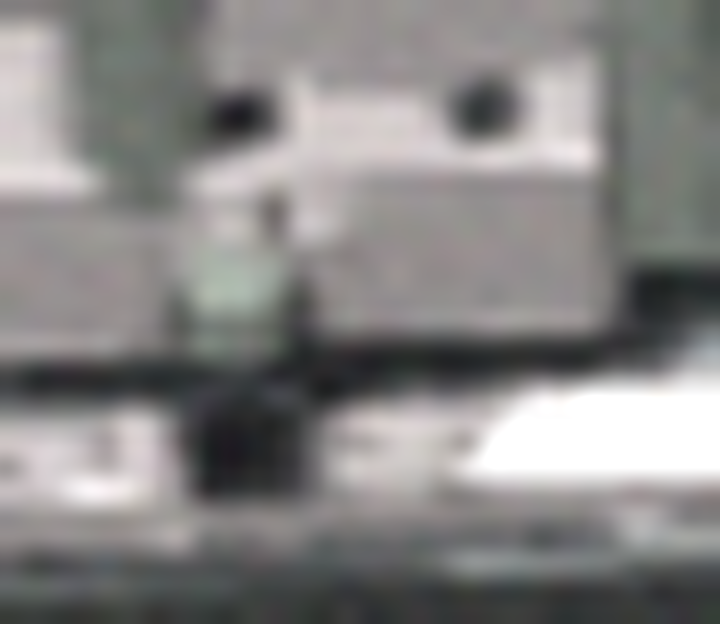

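View pics/v3.png

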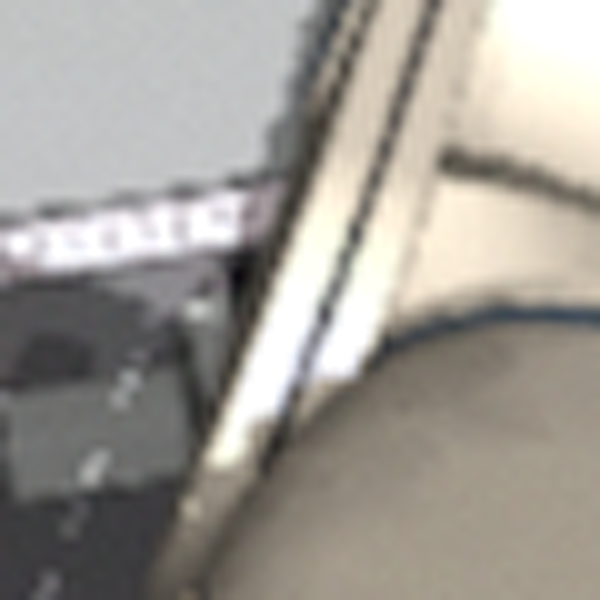

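Run:
```python
from prof import *
s=load("scene");y=np.radians(10.3);p=[.578,-.0628,y]
def toF(p,X): 
    d=X[:2]-np.array(p[:2]); c,q=np.cos(p[2]),np.sin(p[2]); return np.round([c*d[0]+q*d[1],-q*d[0]+c*d[1]],4)
print(toF(p,s.plane((264.75,224.5),.04)[0]), "home line:",toF(p,s.plane((257+521/19-.5,216+157/19-.5),.04)[0]))
its=[]
for yy in(-.1385,-.1425): its.append((fw(p,[(.040,yy,.04),(.065,yy,.04),(.065,yy,.012),(.065,yy,.04)]),(0,255,0) if yy<-.14 else (0,0,255)))
stretch(s,its,(254,216,284,242),24,"pics/v4.png",10,130)
a=s.img; 
for r in(222,223,224,225,226,229,232,233,234,235): print(r,a[r,257:276,1].tolist())
b=cv2.imread("pics/s4.png")
for r in(222,223,224,225,229,232,233,234,235): print("home",r,b[r,257:276,1].tolist())
```

```text
[ 0.0372 -0.1403] home line: [ 0.0379 -0.09  ]
222 [88, 67, 65, 64, 63, 64, 78, 91, 106, 105, 106, 106, 105, 104, 105, 102, 104, 108, 110]
223 [104, 76, 65, 64, 75, 102, 108, 104, 96, 96, 96, 92, 82, 82, 81, 81, 80, 82, 80]
224 [80, 72, 66, 62, 73, 89, 93, 84, 59, 83, 95, 88, 79, 79, 80, 79, 80, 80, 79]
225 [81, 80, 77, 78, 80, 88, 102, 90, 66, 98, 96, 82, 77, 79, 77, 76, 79, 78, 78]
226 [80, 77, 77, 75, 82, 90, 91, 85, 81, 78, 78, 73, 76, 76, 78, 76, 76, 78, 76]
229 [79, 78, 75, 68, 52, 69, 69, 67, 56, 43, 61, 70, 71, 73, 76, 74, 77, 82, 80]
232 [44, 44, 48, 42, 44, 38, 36, 35, 39, 40, 33, 44, 51, 62, 69, 68, 68, 77, 85]
233 [81, 87, 101, 87, 55, 34, 31, 30, 31, 40, 61, 88, 100, 106, 104, 101, 101, 103, 126]
234 [97, 83, 104, 96, 54, 32, 27, 29, 30, 43, 70, 83, 92, 106, 104, 98, 88, 115, 137]
235 [103, 95, 106, 98, 68, 35, 30, 28, 33, 43, 76, 100, 104, 104, 101, 98, 117, 171, 176]
home 222 [154, 154, 157, 153, 153, 153, 157, 156, 156, 156, 154, 156, 158, 147, 133, 169, 156, 114, 109]
home 223 [154, 156, 154, 155, 154, 157, 154, 155, 154, 155, 155, 154, 155, 139, 82, 90, 88, 77, 80]
home 224 [154, 152, 154, 154, 154, 152, 153, 153, 154, 154, 155, 157, 155, 138, 75, 75, 77, 78, 78]
home 225 [150, 150, 151, 150, 150, 152, 153, 152, 149, 152, 161, 161, 160, 147, 93, 77, 78, 77, 78]
home 229 [83, 87, 83, 77, 57, 71, 74, 72, 60, 50, 74, 86, 87, 78, 48, 62, 74, 79, 80]
home 232 [91, 92, 94, 89, 57, 40, 34, 35, 55, 76, 71, 85, 99, 110, 97, 91, 82, 76, 77]
home 233 [134, 138, 158, 140, 86, 39, 30, 30, 31, 64, 109, 154, 170, 175, 171, 172, 150, 106, 98]
home 234 [161, 145, 174, 157, 87, 33, 29, 25, 30, 71, 127, 149, 153, 172, 177, 163, 128, 114, 113]
home 235 [166, 152, 176, 157, 78, 32, 27, 25, 31, 71, 133, 167, 167, 169, 166, 157, 142, 169, 171]
```

View pics/v4.png

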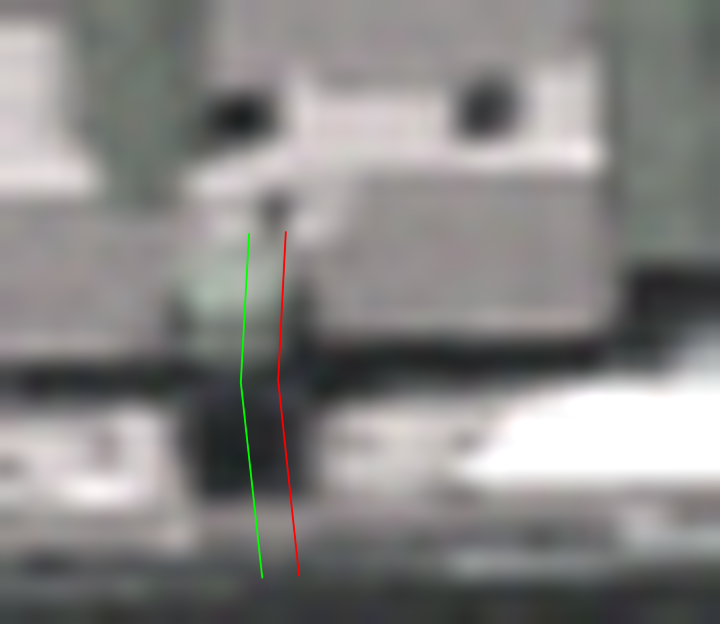

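Run:
```python
from prof import *
s=load("scene");t=load("top");y=np.radians(10.3);p=[.578,-.0628,y];pt=[.5781,-.0655,y]
b=cv2.imread("pics/s4.png");a=cv2.imread("pics/s5.png");c0=cv2.imread("pics/scene0.png")
for r in(222,223,224,225): print(r,b[r,276:292,1].tolist(),c0[r,276:292,1].tolist())
# scene: column of points (x=.0375,y,z=.04)
for yy in(-.088,-.09,-.092,-.138,-.140,-.142,-.144): print(yy,s.proj(fw(p,(.0378,yy,.04)))[0].round(2))
print("knob",s.proj(fw(p,[(.056,-.141,.047),(.056,-.143,.047),(.056,-.145,.047)])).round(2).tolist())
print("block face",s.proj(fw(p,[(x,-.143,z) for x in(.056,.064) for z in(.018,.03)])).round(2).tolist())
tt=cv2.imread("pics/t4.png")
for r in range(156,166): print(r,tt[r,346:362,1].tolist())
print("top",t.proj(fw(pt,[(.056,-.143,.036),(.047,-.143,.036),(.056,-.143,.047),(.0378,-.09,.04)])).round(2).tolist())
for r in range(163,171): print(r,tt[r,328:344,1].tolist())
```

```text
222 [98, 68, 63, 65, 85, 126, 140, 134, 130, 123, 118, 113, 103, 97, 95, 94] [96, 69, 63, 64, 87, 125, 138, 132, 130, 122, 118, 113, 102, 95, 94, 90]
223 [77, 70, 62, 63, 72, 92, 107, 96, 86, 127, 128, 115, 81, 76, 78, 78] [77, 71, 61, 63, 73, 94, 106, 95, 86, 125, 129, 114, 81, 75, 77, 77]
224 [81, 81, 76, 77, 88, 122, 161, 142, 109, 163, 160, 131, 82, 75, 76, 78] [80, 78, 78, 77, 86, 121, 162, 143, 108, 161, 160, 131, 82, 75, 76, 77]
225 [77, 76, 77, 76, 77, 86, 99, 85, 74, 90, 88, 79, 74, 75, 75, 76] [77, 77, 77, 75, 77, 87, 99, 83, 76, 88, 86, 77, 72, 76, 75, 75]
-0.088 [284.68 223.7 ]
-0.09 [283.92 223.73]
-0.092 [283.16 223.77]
-0.138 [265.63 224.61]
-0.14 [264.86 224.65]
-0.142 [264.1  224.68]
-0.144 [263.33 224.72]
knob [[264.02, 227.07], [263.24, 227.11], [262.46, 227.15]]
block face [[264.17, 235.59], [263.79, 232.11], [264.06, 237.61], [263.68, 234.13]]
156 [161, 160, 153, 136, 124, 99, 134, 181, 188, 185, 159, 125, 135, 161, 175, 175]
157 [133, 138, 130, 111, 83, 65, 135, 186, 196, 192, 183, 177, 172, 188, 211, 210]
158 [136, 163, 175, 173, 139, 82, 98, 153, 190, 179, 157
[... 631 characters left out ...]
353.98, 156.56], [335.59, 166.77]]
163 [206, 206, 183, 180, 208, 208, 188, 187, 209, 176, 172, 208, 207, 175, 130, 134]
164 [197, 208, 182, 178, 210, 209, 200, 200, 209, 178, 155, 172, 163, 146, 144, 151]
165 [200, 210, 199, 189, 184, 173, 169, 163, 172, 183, 161, 127, 102, 123, 164, 174]
166 [160, 156, 155, 145, 139, 159, 175, 142, 146, 199, 179, 116, 85, 125, 166, 181]
167 [109, 102, 91, 75, 103, 168, 196, 143, 123, 167, 170, 124, 69, 116, 159, 180]
168 [89, 92, 93, 91, 116, 169, 197, 180, 170, 151, 133, 117, 60, 107, 154, 181]
169 [165, 166, 170, 173, 181, 196, 211, 210, 189, 129, 92, 84, 59, 101, 147, 177]
170 [158, 178, 203, 211, 210, 210, 210, 210, 164, 73, 76, 101, 104, 103, 140, 174]
```

The line stands at y≈−139.8 mm and the pointer at about −143.1 mm, from knob and block in both views. I'll draw 3.4 mm further.

Request:
move_arm --rows '[[[0, 2, 0], [0, 0, 0], 8], [[0, 3.4, 0], [0, 0, 0], 8], [[0, 3.4, 0], [0, 0, 0], 8], [[0, 3.4, 0], [0, 0, 0], 8], [[0, 3.4, 0], [0, 0, 0], 8]]'

```text
clock: 22.08
tool_pos: [0.6079, -0.2182, 0.0642]
orientation: [-0.002, 0.996, 0.089, -0.0]
wrist_force: [0.2, 12.0, 3.7]
grip_width: 0.0105
```

Run:
```python
from prof import *
st()
s=load("scene");cv2.imwrite("pics/s6.png",s.img);a=s.img
for r in(222,223,224,225,226,229,233,234,235): print(r,a[r,257:276,1].tolist())
stretch(s,[],(254,214,284,240),24,"pics/w1.png",10,130)
stretch(s,[],(240,160,350,240),7,"pics/w2.png",10,150)
```

```text
t 22.08 tcp [ 0.6079 -0.2182  0.0642] yaw -79.79 z [-0.001  0.003 -1.   ] F [ 0.2 12.   3.7] w 10.5
222 [67, 66, 62, 63, 66, 76, 86, 103, 106, 106, 105, 104, 102, 104, 104, 102, 104, 111, 111]
223 [68, 64, 66, 72, 100, 110, 108, 103, 100, 97, 95, 92, 84, 84, 82, 81, 81, 79, 80]
224 [66, 65, 64, 73, 88, 97, 85, 68, 92, 94, 87, 79, 80, 79, 81, 79, 80, 79, 78]
225 [80, 82, 78, 81, 95, 103, 92, 67, 97, 95, 82, 78, 80, 79, 78, 77, 80, 79, 78]
226 [79, 78, 75, 79, 89, 92, 88, 84, 83, 73, 73, 75, 77, 77, 78, 76, 77, 78, 77]
229 [78, 75, 75, 68, 52, 67, 69, 68, 56, 42, 62, 71, 75, 74, 74, 76, 77, 81, 79]
233 [80, 86, 101, 87, 55, 35, 30, 30, 30, 39, 61, 86, 101, 105, 103, 102, 104, 136, 173]
234 [97, 86, 105, 94, 55, 30, 29, 31, 31, 43, 68, 84, 92, 104, 106, 100, 120, 174, 178]
235 [103, 92, 107, 100, 72, 32, 27, 29, 29, 46, 77, 101, 104, 105, 103, 109, 143, 176, 178]
```

View pics/w1.png

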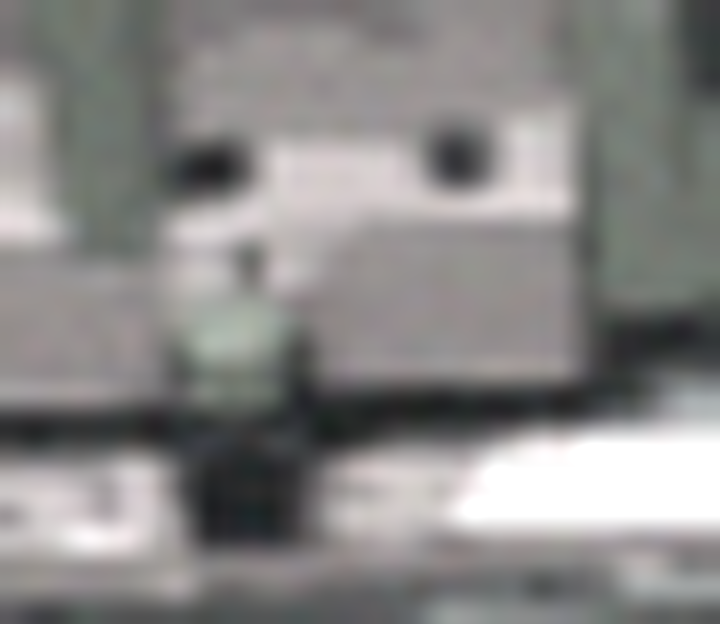

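View pics/w2.png

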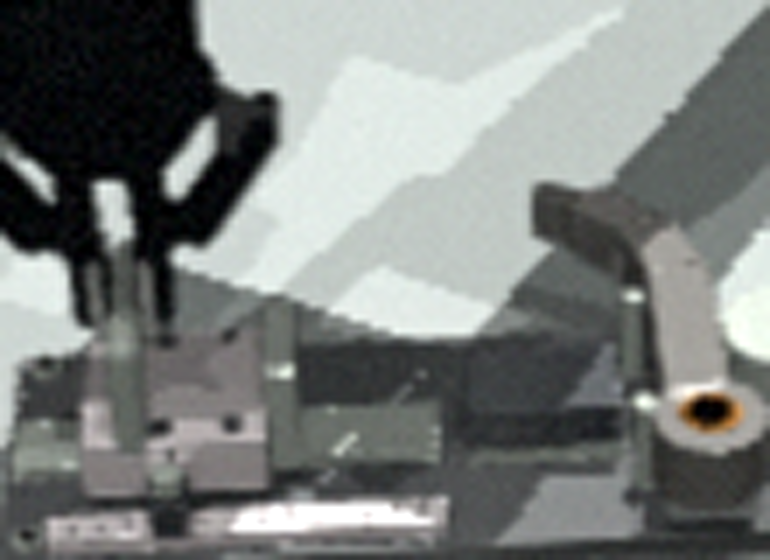

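Run:
```python
from prof import *
s=load("scene");t=load("top");y=np.radians(10.3);p=[.578,-.0628,y]
b=cv2.imread("pics/scene0.png");a=s.img
for r in range(226,237): print(r,"home",b[r,257:271].mean(1).round().astype(int).tolist(),"now",a[r,257:271].mean(1).round().astype(int).tolist())
for x in(.045,.05,.056,.064):
    for z in(.012,.02,.03,.04,.047): print(x,z,s.proj(fw(p,(x,-.143,z)))[0].round(2),end=" ")
    print()
```

```text
226 home [105, 99, 97, 90, 101, 131, 140, 121, 103, 73, 75, 77, 76, 75] now [80, 79, 77, 78, 87, 92, 87, 83, 82, 77, 72, 78, 78, 79]
227 home [66, 65, 66, 77, 112, 148, 152, 146, 131, 70, 56, 57, 58, 54] now [80, 80, 77, 77, 83, 92, 92, 93, 83, 68, 74, 76, 77, 78]
228 home [54, 53, 64, 76, 85, 132, 142, 133, 107, 58, 71, 83, 85, 75] now [77, 79, 78, 72, 65, 89, 92, 89, 69, 48, 64, 76, 76, 79]
229 home [85, 84, 82, 75, 54, 69, 71, 71, 59, 51, 74, 86, 88, 76] now [80, 78, 76, 69, 51, 66, 67, 66, 56, 44, 65, 74, 74, 75]
230 home [85, 86, 84, 82, 67, 64, 60, 57, 55, 54, 73, 85, 84, 76] now [80, 78, 69, 63, 58, 66, 64, 65, 53, 31, 37, 38, 39, 38]
231 home [84, 86, 83, 81, 62, 41, 41, 38, 50, 71, 71, 82, 82, 79] now [40, 35, 34, 35, 33, 40, 43, 39, 35, 31, 30, 25, 33, 35]
232 home [90, 92, 95, 87, 60, 38, 36, 32, 53, 75, 67, 85, 97, 109] now [44, 44, 47, 41, 38, 37, 38, 36, 42, 40, 33, 40, 54, 64]
233 home [133, 139, 156, 141, 84, 37, 28, 27, 33, 60, 111, 154, 172, 173] now [83, 86, 102, 88, 55, 32, 32, 32, 32, 40, 64, 86, 103, 106]
234 home [165, 146, 175, 160, 89, 32, 24, 29, 30, 72, 128
[... 200 characters left out ...]
, 76, 101, 104, 105]
236 home [177, 177, 173, 142, 81, 40, 37, 38, 40, 59, 87, 98, 97, 96] now [124, 124, 114, 98, 76, 42, 35, 39, 44, 53, 69, 82, 89, 91]
0.045 0.012 [264.5  234.57] 0.045 0.02 [264.25 232.28] 0.045 0.03 [263.94 229.38] 0.045 0.04 [263.62 226.46] 0.045 0.047 [263.39 224.4 ] 
0.05 0.012 [264.43 235.81] 0.05 0.02 [264.18 233.52] 0.05 0.03 [263.87 230.62] 0.05 0.04 [263.55 227.69] 0.05 0.047 [263.32 225.62] 
0.056 0.012 [264.36 237.31] 0.056 0.02 [264.1  235.01] 0.056 0.03 [263.79 232.11] 0.056 0.04 [263.47 229.18] 0.056 0.047 [263.24 227.11] 
0.064 0.012 [264.25 239.34] 0.064 0.02 [264.   237.03] 0.064 0.03 [263.68 234.13] 0.064 0.04 [263.35 231.19] 0.064 0.047 [263.13 229.11]
```

Request:
move_arm --rows '[[[0, 0.6, 0], [0, 0, 0], 8], [[0, 0.6, 0], [0, 0, 0], 8], [[0, 0.6, 0], [0, 0, 0], 8], [[0, 0.6, 0], [0, 0, 0], 8]]'

```text
clock: 22.57
tool_pos: [0.6079, -0.2187, 0.0642]
orientation: [-0.002, 0.996, 0.089, -0.0]
wrist_force: [1.0, 13.0, 4.1]
grip_width: 0.0106
```

Run:
```python
from prof import *
st()
s=load("scene");t=load("top");a=s.img.astype(float)
for k in range(3): a=a+load("scene").img
a/=4
for r in(223,224,225): print(r,a[r,259:270].mean(1).round().astype(int).tolist())
cv2.imwrite("pics/t7.png",t.img)
crop(s.img,150,130,480,300,2,"pics/x1.png")
stretch(s,[],(298,202,338,232),18,"pics/x2.png",5,80)
```

```text
t 22.57 tcp [ 0.6079 -0.2187  0.0642] yaw -79.79 z [-0.001  0.003 -1.   ] F [ 1.  13.   4.1] w 10.6
223 [64, 84, 112, 112, 110, 105, 101, 99, 95, 91, 84]
224 [64, 80, 96, 96, 83, 67, 94, 90, 80, 81, 81]
225 [80, 86, 97, 96, 74, 65, 99, 96, 79, 78, 79]
```

View pics/x1.png

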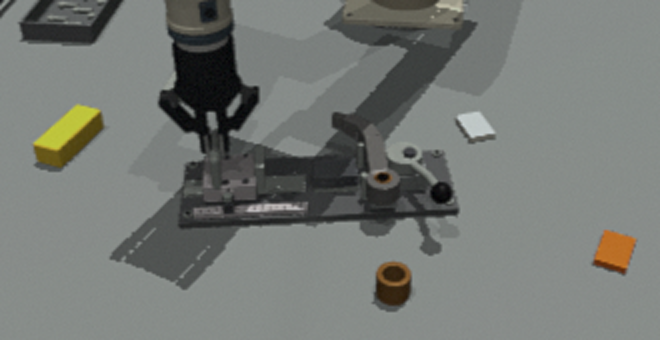

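View pics/x2.png

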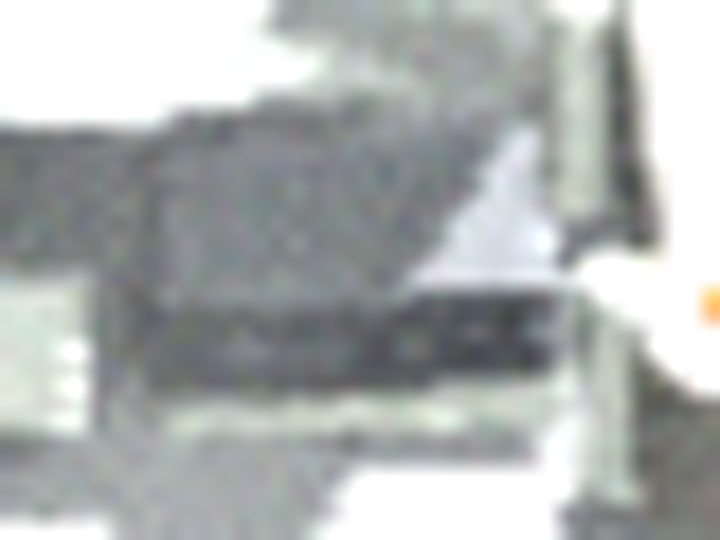

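View pics/t7.png

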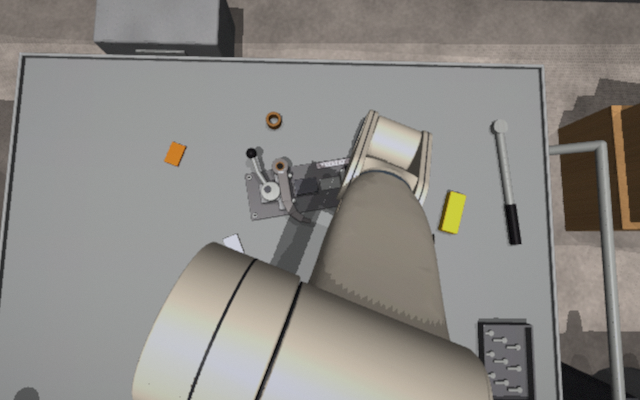

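The line (px 263.65 → y≈−143.2 mm) stands at the pointer (≈−143.1…−143.5 mm). The stack is in place, nothing else has moved, and the grip is steady, so I'm handing in.

Run:
```python
from fx import *
st(); print(ticket.hand_in())
```

```text
t 22.82 tcp [ 0.6079 -0.2187  0.0642] yaw -79.79 z [-0.001  0.003 -1.   ] F [ 0.3 11.9  4.3] w 10.5
the job is handed in; nothing more can be done
None
```

The two dark steel packers are stacked on the rest pad and released. The arm is holding the slide by its bow handle with the scribed line at the pointer. I handed the job in at 22.8 s; no verdict is reported.

- **Stack:** In the last clear views, the upper packer was within about 0.5 mm of the pad at the ends. The lower one was 0 to 1 mm towards −y. In x and yaw both looked square, but the pad's yaw reads 9–10.5° depending on the edge used. I did not view the finished stack unobstructed after drawing the slide, because the arm hides it from above.
- **Slide:** Travel is about 52.7 mm by image and 53.2 mm by TCP motion. The line is at y ≈ −143.2 mm, and the pointer is at −142.9 to −143.7 mm depending on view. The pointer tip itself was too small to see, so its place comes from its block and knob.
- **Hold:** The squeeze setting is 100 N, with a steady spring pull of about 12 N at hand-in.
- **Disagreements:**
  - The fingertips sat about 25 mm higher than the stated TCP offset implies. I found this in the pictures and by touch, and worked from the measured value.
  - The two cameras differ by 2.5–4 mm in y, so I compared positions within the same camera.
- **Other things:** I did not touch the look-alikes, bumper, hex case, bushing, claw or pointer. The bumper, bushing and look-alikes look unmoved in the last pictures. The hex case is hidden by the arm there, so I did not check it.

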